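# Load the swivel work stand and turn it to the seat

## Task

Load the swivel work stand for the next person: loosen its clamp knob, swing the platter by its post until its pointer stands at the loading tab (the marker tab nearer the knob), and tighten the knob fully home. Then lay every wooden board, from the stack and any lying beside it, flat and square inside an outline of its own on the platter, any outline you like. Last, loosen the knob again, swing the loaded platter until the pointer stands at the other tab, the seat tab, and tighten it fully home; leave the beaker alone.

Things in the scene. Friction and masses are not known exactly. Their poses are not given: they have to be found in the camera images.
- clamp (a joint): clamp knob, rad: 0 = tightened fully home (end stop), grows anticlockwise from above as it is loosened, to an end stop at 1.4. Below about 0.5 the clamp shoe grips the platter, when fully home against some 25 N at the post; above about 0.6 the platter is free. The knob stays where it is left; turning takes 0.35 to 0.5 N m
- platter (a joint): swing of the platter on the stand, rad, anticlockwise from above positive, range -1.2 to 1.2; it stays where it is left (friction 0.25 N m). The clamp is tight at the start
- knob_top (a point): middle of the top of the clamp knob, on its vertical turning axis, 84 mm above the table. The grip is a black upright bar 62 mm long (along this point's x), 14 mm thick (along its y) and 32 mm tall, its top at this point; the point turns with the knob
- stand_axis (a point): vertical turning axis of the platter, at the height of its top, 34 mm above the table; fixed to the stand, whose round aluminium base plate is 374 mm across and 12 mm thick with an ear that carries the knob
- deck (a point): centre of the top of the platter, a round white laminate disc 320 mm across, top 34 mm above the table; turns with it, and the outlines lie along this point's x and y
- pointer (a point): tip of the small dark steel pointer on the rim of the platter, 172 mm from the axis; turns with it
- load_mark (a point): inner face of the loading tab, a fixed dark steel marker tab (14 x 12 x 16 mm) that stands on the rim of the base plate, 176 mm from the axis, the nearer of two to the knob: the angle at which the pointer must stand for loading. Anticlockwise of the pointer at the start
- seat_mark (a point): inner face of the seat tab, a like tab 176 mm from the axis, farther from the knob: the angle at which the pointer must stand at the end. Clockwise of the loading tab seen from above
- post_top (a point): middle of the top of the upright round wooden post on the platter, 22 mm in diameter and 60 mm tall, 138 mm from the axis; the handle by which to swing the platter
- bay0 (a point): centre, on the platter's top, of one of the four dark outlines (106 x 86 mm, long side along the point's x), each for one board; turns with the platter; centres are 112 mm apart along x and 94 mm along y
- bay1 (a point): centre, on the platter's top, of one of the four dark outlines (106 x 86 mm, long side along the point's x), each for one board; turns with the platter; centres are 112 mm apart along x and 94 mm along y
- bay2 (a point): centre, on the platter's top, of one of the four dark outlines (106 x 86 mm, long side along the point's x), each for one board; turns with the platter; centres are 112 mm apart along x and 94 mm along y
- bay3 (a point): centre, on the platter's top, of one of the four dark outlines (106 x 86 mm, long side along the point's x), each for one board; turns with the platter; centres are 112 mm apart along x and 94 mm along y
- board1: pale wooden board, 100 x 80 x 16 mm, 90 g: 80 mm wide (y) at both ends, with a finger notch 48 mm long and 21 mm deep in the middle of each long side, so 38 mm wide at the waist. Origin at the middle of the board; x along it, z through its thickness. Symmetric. All alike; None if absent. Bottom of the stack at the start
- board2: pale wooden board, 100 x 80 x 16 mm, 90 g: 80 mm wide (y) at both ends, with a finger notch 48 mm long and 21 mm deep in the middle of each long side, so 38 mm wide at the waist. Origin at the middle of the board; x along it, z through its thickness. Symmetric. All alike; None if absent. Second of the stack, notches roughly in line with the first's
- board3: pale wooden board, 100 x 80 x 16 mm, 90 g: 80 mm wide (y) at both ends, with a finger notch 48 mm long and 21 mm deep in the middle of each long side, so 38 mm wide at the waist. Origin at the middle of the board; x along it, z through its thickness. Symmetric. All alike; None if absent. Third of the stack, if present
- board4: pale wooden board, 100 x 80 x 16 mm, 90 g: 80 mm wide (y) at both ends, with a finger notch 48 mm long and 21 mm deep in the middle of each long side, so 38 mm wide at the waist. Origin at the middle of the board; x along it, z through its thickness. Symmetric. All alike; None if absent. Lies flat on the table beside the stack, if present
- beaker: blue plastic beaker, 72 mm wide at the rim, 85 mm tall, origin under its centre; leave it alone
Mind the look-alikes: they are no part of the job. Leave any red look-alike of the board1 alone. What is shaped like the board2 but pink is not meant.

How it is judged:
By the outcome, as a careful person would: the job done as asked, in the order asked, and still so for the second after the job is handed in, with the robot touching nothing.
Of board3, board4 only 1 to 2 are there at a start; the rules pass over those that are not, and their reading is None.
At some moment in a run one of board1, board2, board3, board4 may be knocked a few centimetres aside while the robot is not near it.
It also fails if it takes over 210 s, if anything falls off the work surface, if the arm or the gripper's body presses on something with over 40 N, if the wrist force passes 120 N, or if a joint passes its speed limit or range.

## Robot

A 6-joint arm with a two-finger parallel gripper is mounted at the origin on the work surface. World frame = base frame: x ahead of the robot, y to its left, z up, the work surface at z = 0. Lengths are in mm, angles in rad, forces in N, time in s.
With the tool pointing down it reaches from about 350 to 775 mm from the base axis. Payload 7.3 kg.
Tool frame: the origin (TCP) lies at the very end of the fingers, on their centre line; the grasp point (between the pads) lies 19 mm behind it; x points along the fingers, z is the direction in which the jaws open and shut, and the axes are right-handed (so a half turn about x gives the same grasp; the last joint's range is limited). The gripper opens to 92 mm and grips with 3 to 60 N. Pads are 19 mm wide; open, the fingers measure 130 mm over their backs; the gripper's body (75 mm by 190 mm) begins 47 mm behind the grasp point.
Start: joints at [1.143, 0.342, 1.524, -0, 1.275, -0.146], TCP at [145.979, 504.316, 226.741] pointing down, gripper open.
Joint ranges: [-2.53, 2.53], [-0.77, 2.02], [0.04, 2.7], [-1, 4.14], [0.28, 2.66], [-3.11, 3.11]. Speed limits (rad/s): [2.57, 2.57, 3.14, 3.14, 3.14, 3.14].

## Interface

Orientations are given as [roll, pitch, yaw] about the fixed x, y, z axes, in that order (R = Rz(yaw) Ry(pitch) Rx(roll)).
In Python, from plant import * gives the robot as it stands.
- The arm moves only by the tool carry_out, never from a script. Its argument "rows" is a list of rows, each a list of 4 numbers: the shift along the world's x, y, z in mm, then the turn about the world's z in degrees. In form: [[x, y, z, twist], ...]. A call has 1 to 20 rows; each row is the pose to reach, as a shift and turn from the pose measured when the call began; what a row does not reach only later rows make up. A row lasts 1/12 s, in which the tool goes at most 41.7 mm and 7.16 degrees, less where a joint would pass 70% of its speed; a pose out of reach is approached as far as the arm can. A call with a gripper value outside its range is refused whole. "hand" is the finger opening in mm, from 0 to 91.8, set as the call begins (left out, the last holds). The fingers move at their own pace and stop on an object; the grip force is fixed at half the most. Time passes only in rows, so rows that repeat a pose let the fingers close. It gives the time, the measured TCP pose, the force and the opening at its end, in the units of the state.
- get_obs(): the state, without advancing time (a new reading comes with each control period).
- capture(name): name is "scene" or "top" or "wrist"; returns the picture (420x560x3 uint8, red, green, blue); there is no depth.
- camera_info(name): a dict with "camera_matrix" (3x3 intrinsics, pixels), "pose" (4x4, takes a point from camera to world coordinates); the wrist camera has in their place "mount" (4x4, takes a point from camera to tool coordinates, whose origin is the TCP and whose axes are the tool frame's). Camera axes: x right, y down, z forward; pixel columns grow to the right and rows downward; lengths in mm; the calibration is good to about 2 mm. The wrist camera is an equidistant fisheye: a pixel r from the principal point sees the ray r / f radians off the axis. A picture is of the moment at which its call begins: read the wrist's pose just before it. camera_info takes no time and is no camera call.
- close_job(): hands the job in, once; it reports no verdict.
The state is a dict: "time": time; "joint_positions": joint angles; "dq": joint speeds; "tau": joint torques, N m; "tool_pos": TCP position; "tcp_rot": TCP orientation; "contact_force": force on the tool from outside, world axes, zero at the start; "moment": the same for the moment, N m; "grip_width": finger opening in mm.
Only numpy, scipy, OpenCV 4.12 (cv2) and the standard library are available. Lean on these libraries where they do the work, as an engineer would, in place of code of your own. Each camera call takes 0.05 s, during which the arm holds its last target. There are 200 camera calls.

## Working session

There is one attempt and no reset: what is moved stays moved. The work goes in short steps, Python scripts to look and compute and a tool call to move; the robot and the scene stay as the last step left them, time stands still between calls to the robot, and variables do not carry over. Pictures are saved under pics/ and viewed, about 12 in all and at most 16, crops included, and the job is handed in when it is done.

Besides the shell and the picture viewer there is one more tool, called after ">>>" by a JSON object that holds its "method" and its "body", one argument or row to a line. carry_out: Moves the arm, as the interface text tells. Its arguments: {"type":"object","properties":{"rows":{"type":"array"},"hand":{"type":"number"}},"required":["rows"]}

```bash
ls; mkdir -p pics
python3 - <<'E'
from plant import *
import cv2,numpy as np
o=get_obs();print({k:np.round(v,3).tolist() for k,v in o.items()})
for n in ("scene","top","wrist"):
    im=capture(n);cv2.imwrite(f"pics/{n}0.png",im[:,:,::-1])
    ci=camera_info(n);print(n,{k:np.round(v,4).tolist() for k,v in ci.items()})
E
```

```text
pics
{'time': 0.0, 'joint_positions': [1.143, 0.343, 1.525, 0.0, 1.275, -0.146], 'dq': [-0.001, -0.0, -0.001, -0.0, 0.0, -0.001], 'tau': [0.0, -43.123, -24.423, 0.072, 0.056, -0.0], 'tool_pos': [145.812, 503.899, 226.042], 'tcp_rot': [2.99, 1.569, -2.004], 'contact_force': [-0.487, 0.03, -0.32], 'moment': [-0.0, 0.015, -0.05], 'grip_width': 91.553}
scene {'camera_matrix': [[421.2214, 0.0, 274.134], [0.0, 421.2214, 211.5129], [0.0, 0.0, 1.0]], 'pose': [[0.1009, 0.5767, -0.8107, 1282.1413], [0.9948, -0.0465, 0.0908, -23.8364], [0.0147, -0.8157, -0.5783, 626.5397], [0.0, 0.0, 0.0, 1.0]]}
top {'camera_matrix': [[495.5817, 0.0, 276.8386], [0.0, 495.5817, 201.8696], [0.0, 0.0, 1.0]], 'pose': [[-0.0003, -0.9954, 0.0954, 435.5433], [-1.0, 0.0013, 0.0098, 57.5642], [-0.0099, -0.0954, -0.9954, 1188.8127], [0.0, 0.0, 0.0, 1.0]]}
wrist {'camera_matrix': [[325.1923, 0.0, 283.1403], [0.0, 325.1923, 209.5956], [0.0, 0.0, 1.0]], 'mount': [[0.0004, -0.2528, 0.9675, -158.3023], [0.0007, -0.9675, -0.2528, 68.1871], [1.0, 0.0008, -0.0002, -0.1309], [0.0, 0.0, 0.0, 1.0]]}
```

View pics/top0.png

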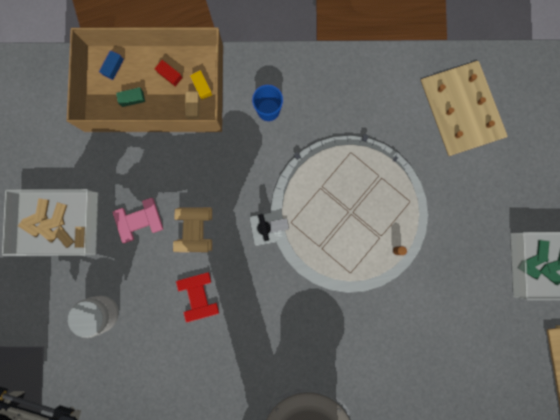

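View pics/scene0.png

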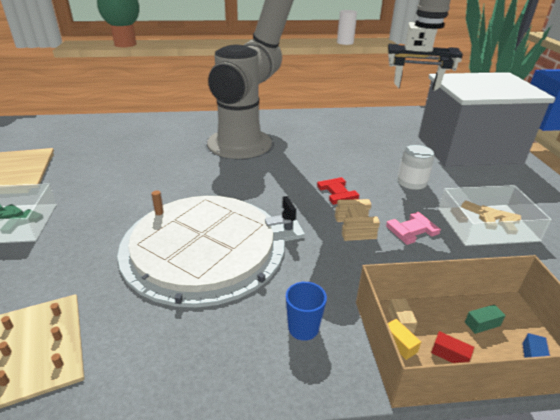

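Run:
```python
import cv2,numpy as np
t=cv2.imread("pics/top0.png");s=cv2.imread("pics/scene0.png")
a=cv2.resize(t[125:300,240:440],(800,700),interpolation=cv2.INTER_CUBIC)[:600]
a=cv2.resize(t[130:280,245:425],(540,450),interpolation=cv2.INTER_CUBIC)
b=cv2.resize(s[190:250,320:385],(260,240),interpolation=cv2.INTER_CUBIC)
c=cv2.resize(t[195:265,165:225],(180,210),interpolation=cv2.INTER_CUBIC)
im=np.zeros((600,800,3),np.uint8);im[:450,:540]=a;im[:240,540:800]=b;im[240:450,540:720]=c
d=cv2.resize(s[260:310,115:290],(525,150),interpolation=cv2.INTER_CUBIC);im[450:600,:525]=d
cv2.imwrite("pics/crop1.png",im)
```

```text
(no output)
```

View pics/crop1.png

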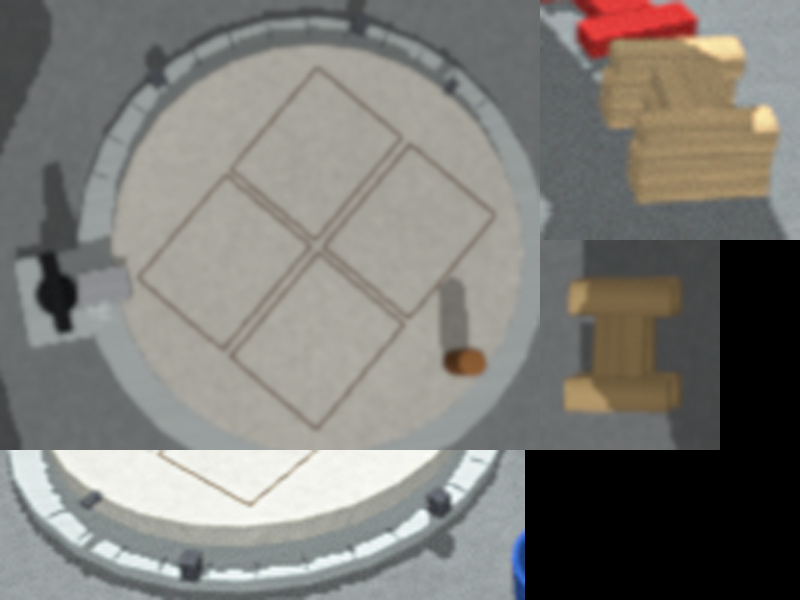

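View pics/wrist0.png

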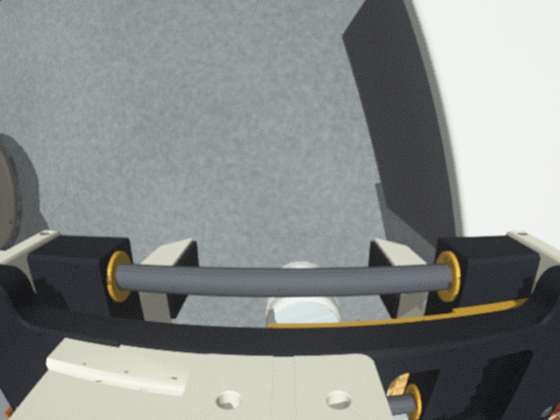

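```bash
cat > h.py <<'E'
from plant import *
import cv2,numpy as np
from scipy.spatial.transform import Rotation as Ro
def tcp(o=None):
    o=o or get_obs();T=np.eye(4);T[:3,:3]=Ro.from_euler('xyz',o["tcp_rot"]).as_matrix();T[:3,3]=o["tool_pos"];return T
def rays(n,px,T=None):
    px=np.atleast_2d(np.asarray(px,float));ci=camera_info(n);K=np.array(ci["camera_matrix"])
    d=(px-K[:2,2])/K[0,0]
    if n=="wrist":
        P=T@np.array(ci["mount"]);r=np.linalg.norm(d,axis=1)
        v=np.c_[d*(np.sin(r)/np.maximum(r,1e-9))[:,None],np.cos(r)]
    else: P=np.array(ci["pose"]);v=np.c_[d,np.ones(len(d))]
    v=v@P[:3,:3].T;return P[:3,3],v/np.linalg.norm(v,axis=1)[:,None]
def plane(n,px,z,T=None):
    c,v=rays(n,px,T);return c+v*((z-c[2])/v[:,2])[:,None]
def tri(*obs): # obs=(name,px,T) -> point, residual
    A=np.zeros((3,3));b=np.zeros(3);L=[]
    for n,px,T in obs:
        c,v=rays(n,px,T);v=v[0];M=np.eye(3)-np.outer(v,v);A+=M;b+=M@c;L.append((c,M))
    p=np.linalg.solve(A,b);return p,[float(np.linalg.norm(M@(p-c))) for c,M in L]
def proj(n,P,T=None):
    ci=camera_info(n);K=np.array(ci["camera_matrix"]);M=T@np.array(ci["mount"]) if n=="wrist" else np.array(ci["pose"])
    q=(np.atleast_2d(P)-M[:3,3])@M[:3,:3]
    if n=="wrist":
        s=np.linalg.norm(q[:,:2],axis=1);k=np.arctan2(s,q[:,2])/np.maximum(s,1e-9);return q[:,:2]*k[:,None]*K[0,0]+K[:2,2]
    return q[:,:2]/q[:,2:]*K[0,0]+K[:2,2]
def shot(n,f):
    T=tcp();im=np.ascontiguousarray(capture(n)[:,:,::-1]);cv2.imwrite(f"pics/{f}.png",im);np.save(f"pics/{f}.npy",T);return im,T
E
python3 - <<'E'
from h import *
np.set_printoptions(precision=1,suppress=True)
T=tcp();print(T);print("tcp in wrist",proj("wrist",T[:3,3],T), proj("wrist",T[:3,3]+T[:3,0]*[[100]],T))
t=cv2.imread("pics/top0.png");s=cv2.imread("pics/scene0.png")
# rough triangulation
for nm,a,b in [("knob",(264,228),(289,208)),("post",(400.5,250.5),(157,194))]: print(nm,tri(("top",a,None),("scene",b,None)))
crop=lambda x,y:(245+x/3,130+y/3)
for nm,p,z in [("load",crop(155,65),20),("seat",crop(357,15),20),("pointer",crop(450,85),32),("c",crop(317,245),34)]:print(nm,plane("top",p,z))
cr=[crop(*p) for p in [(318,68),(401,137),(317,240),(232,172),(411,145),(495,214),(408,318),(325,247),(226,177),(310,245),(225,348),(139,275),(317,253),(404,323),(317,429),(232,354)]]
P=plane("top",cr,34);
for i in range(4):
    q=P[4*i:4*i+4];print("bay",q.mean(0),np.linalg.norm(q-np.roll(q,1,0),axis=1),np.degrees(np.arctan2((q[1]-q[0])[1],(q[1]-q[0])[0])))
print("axis",P.mean(0))
hsv=cv2.cvtColor(t,cv2.COLOR_BGR2HSV)
m=cv2.inRange(hsv,(8,70,50),(25,200,255))[190:270,160:225]
n,l,st,ce=cv2.connectedComponentsWithStats(m);print(st,ce)
i=1+np.argmax(st[1:,4]);c=max(cv2.findContours((l==i).astype(np.uint8),0,1)[0],key=cv2.contourArea)
r=cv2.minAreaRect(c);print(r);bx=cv2.boxPoints(r)+[160,190]
for z in (32,48,64): q=plane("top",bx,z);print(z,q.mean(0),np.linalg.norm(q-np.roll(q,1,0),axis=1))
E
```

```text
[[ -0.   -1.    0.3 145.9]
 [ -0.    0.3   1.  504. ]
 [ -1.    0.   -0.  226.2]
 [  0.    0.    0.    1. ]]
tcp in wrist [[283.4 258.8]] [[283.4 210.4]]
knob (array([483.9,  99. ,  65.2]), [1.2694573845538064, 1.2694573845538073])
post (array([ 432.9, -204.7,   86.6]), [0.13030578377967306, 0.13030578377970495])
load [[668.1  21.6  20. ]]
seat [[ 708.2 -139.8   20. ]]
pointer [[ 649.2 -209.9   32. ]]
c [[ 523.  -103.3   34. ]]
bay [ 594.4 -104.4   34. ] [107.   84.4 104.8  84.6] -130.60266698767057
bay [ 534.  -175.5   34. ] [105.2  84.  106.4  83.9] -130.25938302789464
bay [510.6 -31.7  34. ] [102.6  84.  104.   87.1] -129.4647034881236
bay [ 449.8 -102.6   34. ] [102.8  85.8 106.2  86.5] -129.28658092312259
axis [ 522.2 -103.6   34. ]
[[   0    0   65   80 3877]
 [  13   17   39   45 1323]] [[31.7 39.4]
 [32.7 39.7]]
((32.000003814697266, 38.99999237060547), (43.99999237060547, 37.99999237060547), 90.0)
32 [483.2 267.3  32. ] [102.8  89.3 102.7  88.6]
48 [482.5 264.4  48. ] [101.4  88.1 101.3  87.4]
64 [481.8 261.5  64. ] [100.   86.9  99.9  86.1]
```

>>> {"method": "carry_out", "body": {
  "rows": [
    [234,-514,4,16],
    [234,-514,4,16],
    [234,-514,4,16],
    [234,-514,4,16],
    [234,-514,4,16],
    [234,-514,4,16],
    [234,-514,4,16],
    [234,-514,4,16],
    [234,-514,4,16],
    [234,-514,4,16],
    [234,-514,4,16],
    [234,-514,4,16],
    [234,-514,4,16],
    [234,-514,4,16],
    [234,-514,4,16],
    [234,-514,4,16],
    [234,-514,4,16],
    [234,-514,4,16],
    [234,-514,4,16]
  ]
}}

```text
time: 1.73
tool_pos: [379.4, -8.9, 230.3]
tcp_rot: [2.914, 1.57, -1.799]
contact_force: [-1.2, 0.6, 1.0]
grip_width: 91.6
```

Run:
```python
from h import *
im,T=shot("wrist","w1");print(T.round(3))
```

```text
[[-0.00000e+00 -1.00000e+00  1.00000e-03  3.79407e+02]
 [-1.00000e-03  1.00000e-03  1.00000e+00 -8.88900e+00]
 [-1.00000e+00  0.00000e+00 -1.00000e-03  2.30253e+02]
 [ 0.00000e+00  0.00000e+00  0.00000e+00  1.00000e+00]]
```

View pics/w1.png

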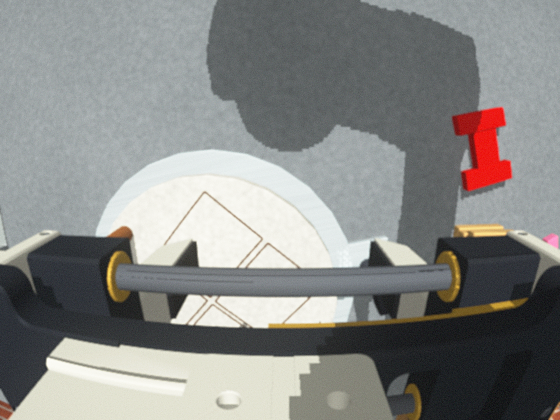

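>>> {"method": "carry_out", "body": {
  "rows": [
    [0,110,0,0],
    [0,110,0,0],
    [0,110,0,0],
    [0,110,0,0],
    [0,110,0,0]
  ]
}}

```text
time: 2.2
tool_pos: [378.9, 102.6, 230.3]
tcp_rot: [-3.133, 1.57, -1.557]
contact_force: [-0.7, -0.7, -0.3]
grip_width: 91.8
```

Run:
```python
from h import *
im,T=shot("wrist","w2");print(T.round(3))
```

```text
[[ 0.00000e+00 -1.00000e+00 -4.00000e-03  3.78948e+02]
 [-1.00000e-03 -4.00000e-03  1.00000e+00  1.02626e+02]
 [-1.00000e+00 -0.00000e+00 -1.00000e-03  2.30343e+02]
 [ 0.00000e+00  0.00000e+00  0.00000e+00  1.00000e+00]]
```

View pics/w2.png

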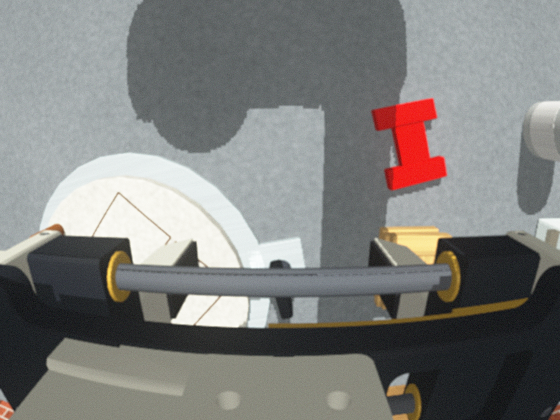

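>>> {"method": "carry_out", "body": {
  "rows": [
    [221,-123,20,0],
    [221,-123,20,0],
    [221,-123,20,0],
    [221,-123,20,0],
    [221,-123,20,0],
    [221,-123,20,0],
    [221,-123,20,0],
    [221,-123,20,0],
    [221,-123,20,0]
  ]
}}

```text
time: 3.0
tool_pos: [599.2, -22.1, 249.6]
tcp_rot: [2.063, 1.569, -2.648]
contact_force: [0.5, 0.2, 1.1]
grip_width: 92.4
```

Run:
```python
from h import *
im,T=shot("wrist","w3");print(T.round(3))
```

```text
[[-2.00000e-03 -1.00000e+00 -1.00000e-03  5.99215e+02]
 [-1.00000e-03 -1.00000e-03  1.00000e+00 -2.21220e+01]
 [-1.00000e+00  2.00000e-03 -1.00000e-03  2.49606e+02]
 [ 0.00000e+00  0.00000e+00  0.00000e+00  1.00000e+00]]
```

>>> {"method": "carry_out", "body": {
  "rows": [
    [60,-110,0,0],
    [60,-110,0,0],
    [60,-110,0,0],
    [60,-110,0,0],
    [60,-110,0,0]
  ]
}}

```text
time: 3.47
tool_pos: [658.2, -132.7, 249.8]
tcp_rot: [1.908, 1.568, -2.804]
contact_force: [-0.7, 1.0, -0.2]
grip_width: 91.7
```

Run:
```python
from h import *
im,T=shot("wrist","w4");print(T.round(3),get_obs()["joint_positions"])
a=cv2.imread("pics/w3.png")[:250];cv2.imwrite("pics/w34.png",np.vstack([a,im[:250]]))
```

```text
[[-2.00000e-03 -1.00000e+00  0.00000e+00  6.58233e+02]
 [-1.00000e-03  0.00000e+00  1.00000e+00 -1.32658e+02]
 [-1.00000e+00  2.00000e-03 -1.00000e-03  2.49767e+02]
 [ 0.00000e+00  0.00000e+00  0.00000e+00  1.00000e+00]] [-3.10351598e-01  6.12458635e-01  1.01722198e+00 -1.09711730e-03
  1.51368518e+00 -1.88257042e+00]
```

View pics/w34.png

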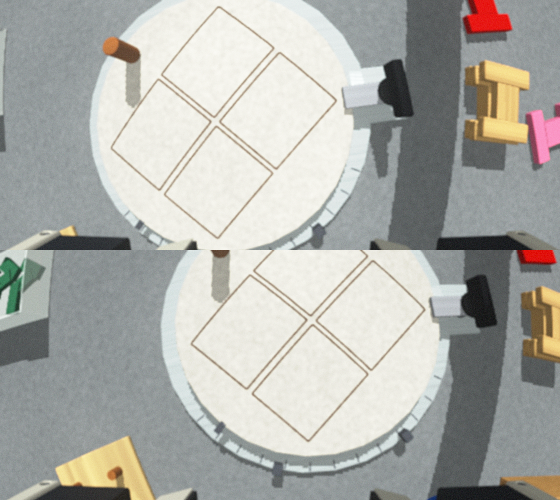

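```bash
cat >> h.py <<'E'
def bays(n,im,T,z=34,rows=245):
    "outlined cells: casts their contours on plane z, returns minAreaRects"
    g=im[:rows].astype(int).min(2).astype(np.uint8)
    line=cv2.adaptiveThreshold(g,255,cv2.ADAPTIVE_THRESH_MEAN_C,cv2.THRESH_BINARY_INV,11,14)
    nn,l,st,_=cv2.connectedComponentsWithStats(255-line,connectivity=4);out=[]
    for i in range(1,nn):
        if 800<st[i,4]<14000:
            c=max(cv2.findContours((l==i).astype(np.uint8),0,cv2.CHAIN_APPROX_NONE)[0],key=cv2.contourArea)
            q=plane(n,c[:,0,:],z,T)[:,:2].astype(np.float32);r=cv2.minAreaRect(q)
            if 85<max(r[1])<115 and 70<min(r[1])<95: out.append((r,c))
    return out
E
python3 - <<'E'
from h import *
np.set_printoptions(precision=1,suppress=True)
for f in ("w3","w4"):
    im=cv2.imread(f"pics/{f}.png");T=np.load(f"pics/{f}.npy")
    for r,c in bays("wrist",im,T): print(f,np.array(r[0]),np.array(r[1]),round(r[2],2))
    # dark blobs
    g=im[:245].max(2);m=(g<75).astype(np.uint8)
    n,l,st,ce=cv2.connectedComponentsWithStats(m)
    for i in range(1,n):
        if st[i,4]>20 and st[i,4]<6000: print("dark",st[i],ce[i],plane("wrist",ce[i],20,T)[0])
    hsv=cv2.cvtColor(im[:245],cv2.COLOR_BGR2HSV)
    m=cv2.inRange(hsv,(5,110,60),(18,255,255));n,l,st,ce=cv2.connectedComponentsWithStats(m)
    for i in range(1,n):
        if st[i,4]>60: print("brown",st[i],ce[i])
    m=cv2.inRange(hsv,(15,60,130),(28,255,255));n,l,st,ce=cv2.connectedComponentsWithStats(m)
    for i in range(1,n):
        if st[i,4]>300: print("wood",st[i],ce[i])
E
```

```text
w3 [ 450.1 -100.6] [ 83.5 103.7] 49.41
w3 [511.2 -29.2] [ 83.4 103.5] 49.51
w3 [ 535.2 -173.5] [ 83.3 103.4] 49.32
w3 [ 596.4 -102.1] [ 83.4 103.3] 49.38
dark [ 378   60   36   57 1304] [396.2  89.5] [480.  115.4  20. ]
dark [437 235  87  10 647] [478.9 240.6] [677.6 261.8  20. ]
dark [ 44 236  86   9 604] [ 87.6 240.8] [ 679.3 -306.7   20. ]
brown [103  37  36  25 516] [119.4  49.1]
brown [ 465   62   53   82 1072] [483.2 103.3]
wood [ 466   60   64   85 3220] [501.7 103.6]
w4 [ 450.2 -100.6] [ 83.4 103.4] 49.43
w4 [511.2 -29.2] [ 83.5 103.3] 49.43
w4 [ 535.1 -173.5] [ 83.5 103.4] 49.57
w4 [ 596.3 -101.9] [ 83.4 103.7] 49.43
dark [ 0 19 21 25 75] [11.4 29.8] [ 398.6 -561.4   20. ]
dark [ 461   24   37   54 1325] [479.2  51.6] [471.4 130.3  20. ]
dark [15 41  5 20 46] [17.5 51.2] [ 440.1 -540.7   20. ]
dark [436 234  88  11 695] [478.2 240.3] [736.5 149.9  20. ]
dark [ 44 236  85   9 594] [ 86.9 240.8] [ 738.  -418.6   20. ]
brown [ 522   38   38   74 1001] [538.6  75.1]
brown [107 216  16  15 159] [114.4 223.1]
brown [501 226  59  19 556] [539.8 232.7]
wood [ 530   36   30   72 1102] [549.5  69.8]
wood [  55  186   99   59 3161] [107.  218.5]
wood [501 225  59  20 617] [539.9 232.5]
```

Run:
```python
from h import *
a=cv2.imread("pics/w4.png");b=cv2.imread("pics/w3.png")
z=lambda i,x0,y0,w,h,k:cv2.resize(i[y0:y0+h,x0:x0+w],None,fx=k,fy=k,interpolation=cv2.INTER_CUBIC)
im=np.zeros((600,800,3),np.uint8)
def put(p,x,y): im[y:y+p.shape[0],x:x+p.shape[1]]=p
put(z(a,200,160,40,34,6),0,0);put(z(a,260,205,40,34,6),250,0);put(z(a,385,170,40,34,6),500,0)
put(z(b,370,50,50,75,5),0,210);put(z(a,450,15,55,75,5),260,210);put(z(b,95,30,50,40,5),540,210)
cv2.imwrite("pics/crop2.png",im)
```

```text
(no output)
```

View pics/crop2.png

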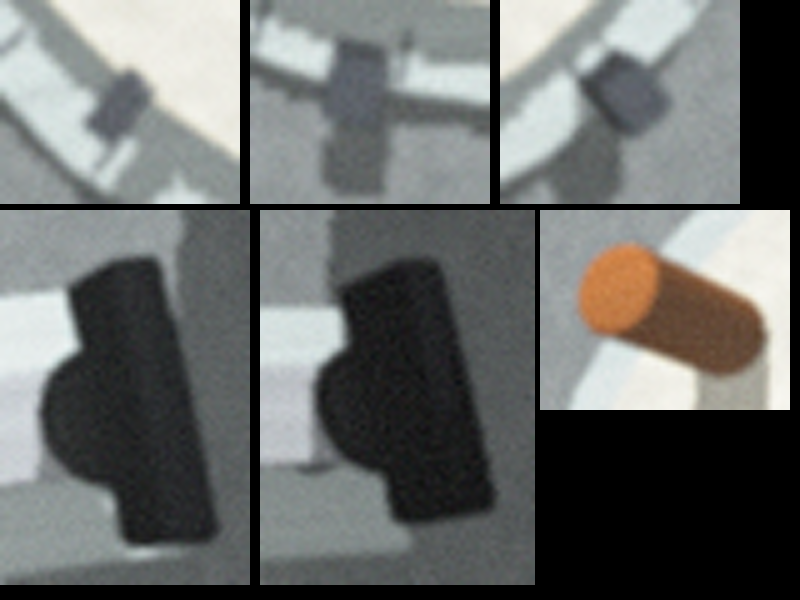

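Run:
```python
from h import *
np.set_printoptions(precision=1,suppress=True)
T=np.load("pics/w4.npy");T3=np.load("pics/w3.npy");ax=np.array([523.2,-101.35])
def pol(p): d=p[:2]-ax;return round(float(np.hypot(*d)),1),round(float(np.degrees(np.arctan2(d[1],d[0]))),2)
for nm,p,z in [("load",(407,186.3),28),("seat",(278,220.3),28),("ptrtip",(216.8,181.7),34),("ptr",(220,177.3),34),("ptrtip30",(216.8,181.7),30)]:
    q=plane("wrist",p,z,T)[0];print(nm,q,pol(q))
cr=lambda x,y:(245+x/3-1/3,130+y/3-1/3)
for nm,p,z in [("load",cr(156,62),22),("seat",cr(357,16),22),("ptr",cr(450,86),32)]: q=plane("top",p,z)[0];print("top",nm,q,pol(q))
# knob: top edge corners (right long edge = top far edge)
k3=[(370+158/5,50+50/5),(370+216/5,50+325/5)];k4=[(450+180/5,15+52/5),(450+234/5,15+295/5)]
k3l=[(370+68/5,50+78/5),(370+122/5,50+330/5)];k4l=[(450+82/5,15+80/5),(450+130/5,15+310/5)]
for a,b in zip(k3,k4): print("knob far edge",tri(("wrist",a,T3),("wrist",b,T)))
p=[plane("wrist",q,84,T3)[0] for q in k3+k3l];print(p)
p=[plane("wrist",q,84,T)[0] for q in k4+k4l];print(p)
# post top
q=(95+80/5,30+80/5);print("post",plane("wrist",q,94,T3),pol(plane("wrist",q,94,T3)[0]));t=(245+470/3,130+360/3)
print(tri(("wrist",q,T3),("scene",(157,193),None)),tri(("wrist",q,T3),("top",t,None)))
```

```text
load [658.6  21.5  28. ] (182.8, 42.23)
seat [ 702.2 -139.2   28. ] (183.0, -11.93)
ptrtip [ 653.2 -211.3   34. ] (170.3, -40.23)
ptr [ 648.  -207.3   34. ] (163.7, -40.32)
ptrtip30 [ 653.9 -212.2   30. ] (171.4, -40.3)
top load [670.9  21.7  22. ] (192.2, 39.79)
top seat [ 707.8 -138.7   22. ] (188.3, -11.44)
top ptr [ 649.2 -209.1   32. ] (165.8, -40.53)
knob far edge (array([456.6,  98.5,  85.4]), [0.021857866760780446, 0.02185786676085554])
knob far edge (array([513.5, 112.3,  83.8]), [0.17052799572931338, 0.17052799572927016])
[array([456.3,  99. ,  84. ]), array([513.7, 112.3,  84. ]), array([464.3,  79.2,  84. ]), array([516.2,  91.1,  84. ])]
[array([456. ,  99.5,  84. ]), array([513.4, 112. ,  84. ]), array([469.2,  70.5,  84. ]), array([521.9,  81.2,  84. ])]
post [[ 434.7 -204.4   94. ]] (135.8, -130.68)
(array([ 434. , -205.1,   90.8]), [1.0349080727707656, 1.034908072770829]) (array([ 433.9, -206. ,   91.4]), [0.11439202078671132, 0.11439202078676472])
```

>>> {"method": "carry_out", "body": {
  "rows": [
    [-172,231,-90,13.2],
    [-172,231,-110,13.2],
    [-172,231,-110,13.2],
    [-172,231,-110,13.2],
    [-172,231,-110,13.2],
    [-172,231,-110,13.2],
    [-172,231,-110,13.2],
    [-172,231,-110,13.2],
    [-172,231,-110,13.2],
    [-172,231,-110,13.2],
    [-172,231,-110,13.2]
  ],
  "hand": 50
}}

```text
time: 4.43
tool_pos: [486.4, 100.2, 141.5]
tcp_rot: [-2.749, 1.57, -0.945]
contact_force: [-0.4, -0.9, -0.2]
grip_width: 49.9
```

Run:
```python
from h import *
im,T=shot("wrist","w5");print(T.round(3))
```

```text
[[ 1.00000e-03 -9.73000e-01 -2.31000e-01  4.86386e+02]
 [-1.00000e-03 -2.31000e-01  9.73000e-01  1.00156e+02]
 [-1.00000e+00 -0.00000e+00 -1.00000e-03  1.41512e+02]
 [ 0.00000e+00  0.00000e+00  0.00000e+00  1.00000e+00]]
```

View pics/w5.png

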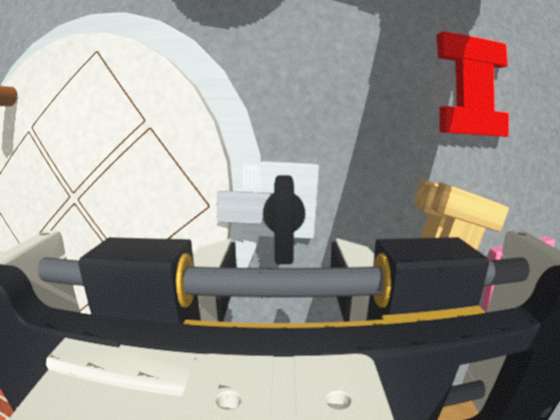

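>>> {"method": "carry_out", "body": {
  "rows": [
    [0,-1,-30,0],
    [0,-1,-55,0],
    [0,-1,-75,0],
    [0,-1,-85,0],
    [0,-1,-85,0],
    [0,-1,-85,0]
  ]
}}

```text
time: 4.98
tool_pos: [487.4, 98.2, 56.7]
tcp_rot: [-2.654, 1.569, -0.852]
contact_force: [0.7, -0.2, 0.3]
grip_width: 50.2
```

>>> {"method": "carry_out", "body": {
  "rows": [
    [0,0,0,0],
    [0,0,0,0],
    [0,0,0,0],
    [0,0,0,0],
    [0,0,0,0],
    [0,0,0,0],
    [0,0,0,0],
    [0,0,0,0]
  ],
  "hand": 0
}}

```text
time: 5.65
tool_pos: [487.0, 100.4, 57.2]
tcp_rot: [-0.6, 1.568, 1.201]
contact_force: [-1.2, 11.7, 2.4]
grip_width: 13.6
```

>>> {"method": "carry_out", "body": {
  "rows": [
    [0,0,0,4],
    [0,0,0,8],
    [0,0,0,12],
    [0,0,0,16],
    [0,0,0,20],
    [0,0,0,24],
    [0,0,0,28],
    [0,0,0,32],
    [0,0,0,36],
    [0,0,0,40],
    [0,0,0,44],
    [0,0,0,48],
    [0,0,0,52],
    [0,0,0,56],
    [0,0,0,60],
    [0,0,0,60],
    [0,0,0,60]
  ]
}}

```text
time: 7.07
tool_pos: [486.2, 100.8, 57.2]
tcp_rot: [-0.27, 1.567, 2.578]
contact_force: [-4.2, 3.3, 3.8]
grip_width: 13.9
```

Run:
```python
from h import *
o=get_obs();T=tcp(o);print(T.round(3)[:3],o["moment"],o["contact_force"],o["joint_positions"][5],o["grip_width"],np.degrees(np.arctan2(T[1,2],T[0,2])))
```

```text
[[-3.00000e-03 -2.89000e-01 -9.57000e-01  4.86196e+02]
 [ 2.00000e-03 -9.57000e-01  2.89000e-01  1.00781e+02]
 [-1.00000e+00 -1.00000e-03  4.00000e-03  5.71630e+01]] [0.55173576 0.7123799  0.35494676] [-4.20314132  3.34894958  3.76938264] -2.8014980737011297 13.866201192020938 163.18634360584315
```

>>> {"method": "carry_out", "body": {
  "rows": [
    [0,0,0,0],
    [0,0,0,0],
    [0,0,0,0],
    [0,0,30,0],
    [0,0,60,0],
    [0,0,90,0],
    [-52,-305,90,-33],
    [-52,-305,90,-33],
    [-52,-305,90,-33],
    [-52,-305,90,-33],
    [-52,-305,90,-33],
    [-52,-305,90,-33],
    [-52,-305,90,-33],
    [-52,-305,90,-33],
    [-52,-305,90,-33],
    [-52,-305,90,-33],
    [-52,-305,90,-33]
  ],
  "hand": 50
}}

```text
time: 8.48
tool_pos: [434.2, -203.5, 147.1]
tcp_rot: [-0.28, 1.567, 1.991]
contact_force: [0.4, 0.4, -0.0]
grip_width: 50.0
```

Run:
```python
from h import *
np.set_printoptions(precision=1,suppress=True)
im,T=shot("wrist","w6");print(T.round(3)[:3],proj("wrist",[434.5,-204.7,94],T))
for r,c in bays("wrist",im,T): print(np.array(r[0]),np.array(r[1]),round(r[2],2))
hsv=cv2.cvtColor(im,cv2.COLOR_BGR2HSV)
m=cv2.inRange(hsv,(5,110,60),(18,255,255));n,l,st,ce=cv2.connectedComponentsWithStats(m)
for i in range(1,n):
    if st[i,4]>60: print("brown",st[i],ce[i])
```

```text
[[  -0.    -0.8   -0.6  434.2]
 [   0.    -0.6    0.8 -203.5]
 [  -1.    -0.     0.   147.1]] [[280.8 227.2]]
brown [ 266  194   30   44 1020] [280.4 216.5]
brown [465 405  13  15  73] [471.  411.5]
brown [  0 406  14  14 109] [  6.7 413.4]
```

>>> {"method": "carry_out", "body": {
  "rows": [
    [0,-1,-30,0],
    [0,-1,-60,0],
    [0,-1,-85,0],
    [0,-1,-85,0],
    [0,-1,-85,0]
  ]
}}

```text
time: 8.95
tool_pos: [434.1, -202.6, 61.7]
tcp_rot: [-0.07, 1.564, 2.205]
contact_force: [-0.7, 0.3, 1.1]
grip_width: 50.3
```

>>> {"method": "carry_out", "body": {
  "rows": [
    [0,0,0,0],
    [0,0,0,0],
    [0,0,0,0],
    [0,0,0,0],
    [0,0,0,0],
    [0,0,0,0]
  ],
  "hand": 0
}}

```text
time: 9.45
tool_pos: [434.7, -203.2, 62.6]
tcp_rot: [-0.231, 1.566, 2.044]
contact_force: [-1.4, -0.8, 5.3]
grip_width: 21.3
```

Run:
```python
from h import *
np.set_printoptions(precision=1,suppress=True)
p=tcp()[:2,3];ax=np.array([523.2,-101.35]);d=p-ax;print(p,np.hypot(*d),np.degrees(np.arctan2(d[1],d[0])))
dirn=[]
for tot in (82.5,):
  for k in range(1,21):
    a=np.radians(tot*k/20);R=np.array([[np.cos(a),-np.sin(a)],[np.sin(a),np.cos(a)]]);dirn.append((R@d-d).round().astype(int).tolist())
print(dirn)
```

```text
[ 434.7 -203.2] 134.9107921477554 -130.96784785548277
[[8, -6], [16, -12], [24, -17], [33, -21], [42, -25], [51, -28], [60, -30], [70, -32], [79, -33], [89, -33], [99, -33], [108, -32], [118, -30], [127, -27], [137, -24], [146, -20], [154, -16], [162, -11], [170, -5], [178, 1]]
```

Run:
```python
import numpy as np
p=np.array([434.7,-203.2]);ax=np.array([523.2,-101.35])
print([(ax+138*np.array([np.cos(a),np.sin(a)])-p).round(1).tolist() for a in np.radians(-130.97+82.5*np.arange(0,20)/19)])
```

```text
[[-2.0, -2.3], [6.2, -8.9], [14.8, -14.8], [23.8, -20.1], [33.2, -24.6], [43.0, -28.4], [53.0, -31.5], [63.2, -33.8], [73.5, -35.3], [83.9, -36.1], [94.4, -36.0], [104.8, -35.2], [115.2, -33.6], [125.3, -31.1], [135.3, -28.0], [145.0, -24.1], [154.4, -19.4], [163.3, -14.1], [171.9, -8.1], [180.0, -1.5]]
```

>>> {"method": "carry_out", "body": {
  "rows": [
    [-2,-2,0,0],
    [6,-9,0,0],
    [15,-15,0,0],
    [24,-20,0,0],
    [33,-25,0,0],
    [43,-28,0,0],
    [53,-31.5,0,0],
    [63,-34,0,0],
    [73.5,-35,0,0],
    [84,-36,0,0],
    [94.5,-36,0,0],
    [105,-35,0,0],
    [115,-33.5,0,0],
    [125,-31,0,0],
    [135,-28,0,0],
    [145,-24,0,0],
    [154.5,-19.5,0,0],
    [163,-14,0,0],
    [172,-8,0,0],
    [180,-1.5,0,0]
  ]
}}

```text
time: 11.12
tool_pos: [613.9, -205.5, 62.8]
tcp_rot: [0.313, 1.566, 2.589]
contact_force: [-4.7, -3.0, 4.1]
grip_width: 21.5
```

>>> {"method": "carry_out", "body": {
  "rows": [
    [0,0,0,0],
    [0,0,0,0]
  ]
}}

```text
time: 11.28
tool_pos: [614.2, -205.3, 62.8]
tcp_rot: [0.232, 1.566, 2.507]
contact_force: [0.9, 0.3, 1.3]
grip_width: 21.7
```

Run:
```python
from h import *
np.set_printoptions(precision=2,suppress=True)
o=get_obs();print(tcp(o),o["contact_force"],o["moment"])
im=np.ascontiguousarray(capture("top")[:,:,::-1]);cv2.imwrite("pics/t2.png",im)
for r,c in bays("top",im,None,rows=420): print(np.array(r[0]),np.array(r[1]),round(r[2],2))
```

```text
[[  -0.     -0.76   -0.65  614.18]
 [   0.     -0.65    0.76 -205.33]
 [  -1.      0.      0.     62.84]
 [   0.      0.      0.      1.  ]] [0.91 0.28 1.28] [ 0.15 -0.2   0.04]
```

>>> {"method": "carry_out", "body": {
  "rows": [
    [0,0,0,0],
    [0,0,0,0],
    [0,0,30,0],
    [0,0,60,0],
    [0,0,90,0],
    [46,225,130,-40],
    [46,225,130,-40],
    [46,225,130,-40],
    [46,225,130,-40],
    [46,225,130,-40],
    [46,225,130,-40],
    [46,225,130,-40],
    [46,225,130,-40],
    [46,225,130,-40],
    [46,225,130,-40]
  ],
  "hand": 50
}}

```text
time: 12.58
tool_pos: [659.6, 18.0, 192.3]
tcp_rot: [0.451, 1.566, 2.027]
contact_force: [0.0, -0.3, 0.2]
grip_width: 50.1
```

Run:
```python
from h import *
np.set_printoptions(precision=2,suppress=True)
im,T=shot("wrist","w7");print(T[:3])
for r,c in bays("wrist",im,T): print(np.array(r[0]),np.array(r[1]),round(r[2],2))
q=proj("wrist",[655,20,28],T)[0].astype(int);print(q)
z=lambda i,x0,y0,w,h,k:cv2.resize(i[y0:y0+h,x0:x0+w],None,fx=k,fy=k,interpolation=cv2.INTER_CUBIC)
cv2.imwrite("pics/crop3.png",np.hstack([z(im,q[0]-30,q[1]-30,60,60,7),cv2.resize(im[:250],None,fx=.65,fy=.65,interpolation=3)[:0] if 0 else z(im,q[0]-30,q[1]-30,60,60,7)[:, :1]]))
print(q-30)
```

```text
[[ -0.    -1.    -0.01 659.57]
 [  0.    -0.01   1.    18.05]
 [ -1.     0.     0.   192.3 ]]
[ 510.6  -173.47] [103.69  83.64] 40.03
[536.01 -29.37] [103.75  83.83] 39.98
[ 596.44 -101.54] [103.74  83.66] 39.91
[284 190]
[254 160]
```

View pics/crop3.png

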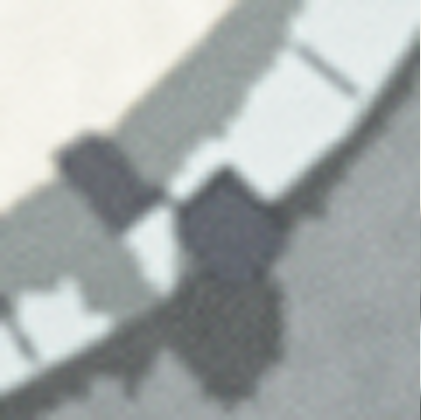

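Run:
```python
from h import *
T=np.load("pics/w7.npy");ax=np.array([523.25,-101.4])
def pol(p): d=p[:2]-ax;return round(float(np.hypot(*d)),1),round(float(np.degrees(np.arctan2(d[1],d[0]))),2)
for nm,p,z in [("load top",(232,232),28),("loadtop b",(231,228),28),("innermid@28",(203,203),28),("innermid@20",(201,198),20),("tip",(135,214),32),("tip",(135,214),30),("ptr base",(75,144),32)]:
    print(nm,z,pol(plane("wrist",(254+p[0]/7-.43,160+p[1]/7-.43),z,T)[0]))
# contour: where tab model would project
def rect(a,z):
    a=np.radians(a);e=np.array([np.cos(a),np.sin(a)]);t=np.array([-e[1],e[0]])
    return np.array([[*(ax+e*r+t*s),z] for r,s in((176,-7),(176,7),(188,7),(188,-7))])
for a in (41.5,42.3,43): print(a,(proj("wrist",rect(a,28),T)-[254,160]).round(1).tolist(),)
```

```text
load top 28 (182.6, 42.65)
loadtop b 28 (182.1, 42.74)
innermid@28 28 (176.6, 42.58)
innermid@20 20 (177.0, 42.35)
tip 32 (170.9, 39.99)
tip 30 (171.2, 39.89)
ptr base 32 (157.7, 39.97)
41.5 [[20.5, 34.7], [30.9, 25.8], [38.7, 34.5], [28.3, 43.4]]
42.3 [[22.4, 33.2], [32.7, 24.1], [40.6, 32.8], [30.3, 41.8]]
43 [[24.0, 31.9], [34.2, 22.6], [42.2, 31.2], [32.0, 40.4]]
```

>>> {"method": "carry_out", "body": {
  "rows": [
    [-47.6,-225,-40,-50],
    [-47.6,-225,-45,-50],
    [-47.6,-225,-45,-50],
    [-47.6,-225,-45,-50],
    [-47.6,-225,-45,-50],
    [-47.6,-225,-45,-50],
    [-47.6,-225,-45,-50],
    [-47.6,-225,-45,-50],
    [-47.6,-225,-45,-50],
    [-47.6,-225,-80,-50],
    [-47.6,-225,-105,-50],
    [-47.6,-225,-130,-50],
    [-47.6,-225,-130,-50],
    [-47.6,-225,-130,-50]
  ]
}}

```text
time: 13.8
tool_pos: [611.7, -206.0, 61.8]
tcp_rot: [0.859, 1.565, 1.565]
contact_force: [-0.4, -0.4, 0.8]
grip_width: 49.8
```

>>> {"method": "carry_out", "body": {
  "rows": [
    [0,0,0,0],
    [0,0,0,0],
    [0,0,0,0],
    [0,0,0,0],
    [0,0,0,0],
    [0,0,0,0]
  ],
  "hand": 0
}}

```text
time: 14.3
tool_pos: [612.1, -206.3, 62.8]
tcp_rot: [0.609, 1.566, 1.316]
contact_force: [-1.3, 1.1, 4.2]
grip_width: 21.4
```

```bash
cat >> h.py <<'E'
AX=np.array([523.25,-101.4])
def pol(p): d=np.asarray(p)[:2]-AX;return round(float(np.hypot(*d)),1),round(float(np.degrees(np.arctan2(d[1],d[0]))),2)
E
python3 - <<'E'
from h import *
o=get_obs();p=o["tool_pos"];print(p,pol(p),o["contact_force"],o["grip_width"])
E
```

```text
[ 612.05413919 -206.25403125   62.78492005] (137.4, -49.74) [-1.30802373  1.13803521  4.1908965 ] 21.40056510054346
```

>>> {"method": "carry_out", "body": {
  "rows": [
    [2,1.5,0,1],
    [4,3,0,2],
    [4.6,3.5,0,2.4],
    [4.6,3.5,0,2.4],
    [4.6,3.5,0,2.4]
  ]
}}

```text
time: 14.72
tool_pos: [616.6, -202.3, 62.8]
tcp_rot: [0.693, 1.565, 1.442]
contact_force: [-3.0, 2.3, 2.6]
grip_width: 21.5
```

Run:
```python
from h import *
o=get_obs();p=o["tool_pos"];print(p,pol(p),o["contact_force"],o["grip_width"])
```

```text
[ 616.59655527 -202.28304881   62.79982856] (137.4, -47.22) [-3.03010914  2.31060273  2.56810765] 21.455745546565005
```

>>> {"method": "carry_out", "body": {
  "rows": [
    [0,0,0,0],
    [0,0,0,0],
    [0,0,30,0],
    [0,0,60,0],
    [0,0,90,0],
    [43,220,130,48],
    [43,220,130,48],
    [43,220,130,48],
    [43,220,130,48],
    [43,220,130,48],
    [43,220,130,48],
    [43,220,130,48],
    [43,220,130,48],
    [43,220,130,48],
    [43,220,130,48]
  ],
  "hand": 50
}}

```text
time: 15.97
tool_pos: [659.5, 16.9, 192.5]
tcp_rot: [0.755, 1.565, 2.338]
contact_force: [0.3, -0.2, 0.9]
grip_width: 50.0
```

Run:
```python
from h import *
np.set_printoptions(precision=2,suppress=True)
im,T=shot("wrist","w8");print(T[:3])
for r,c in bays("wrist",im,T): print(np.array(r[0]),np.array(r[1]),round(r[2],2))
q=proj("wrist",[655,20,28],T)[0].astype(int);print(q-25)
z=lambda i,x0,y0,w,h,k:cv2.resize(i[y0:y0+h,x0:x0+w],None,fx=k,fy=k,interpolation=cv2.INTER_CUBIC)
a=z(im,q[0]-25,q[1]-25,50,50,8);b=a.copy();
# overlay: pointer line at 42.5 and tab side lines as check
for an,col in ((42.5,(0,0,255)),):
    e=np.array([np.cos(np.radians(an)),np.sin(np.radians(an))])
    P=(proj("wrist",[[*(AX+e*150),33],[*(AX+e*172),31],[*(AX+e*176),28],[*(AX+e*188),28]],T)-q+25.5)*8
    cv2.line(b,tuple(map(int,P[0])),tuple(map(int,P[1])),col,1);cv2.line(b,tuple(map(int,P[2])),tuple(map(int,P[3])),(0,255,0),1)
cv2.imwrite("pics/crop4.png",np.hstack([a,b]))
```

```text
[[ -0.    -1.    -0.01 659.54]
 [  0.    -0.01   1.    16.86]
 [ -1.     0.     0.   192.46]]
[532.78 -28.87] [103.92  83.79] 42.56
[ 513.75 -173.92] [103.52  83.54] 42.58
[596.35 -98.17] [104.02  83.68] 42.46
[260 165]
```

View pics/crop4.png

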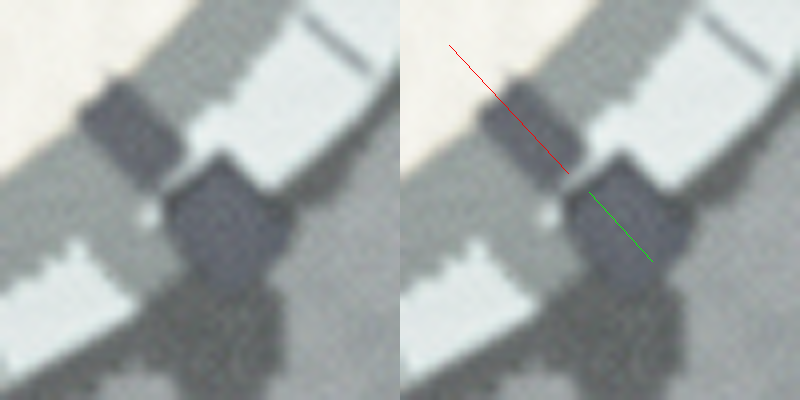

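Run:
```python
from h import *
T=np.load("pics/w8.npy")
def rect(a,z):
    a=np.radians(a);e=np.array([np.cos(a),np.sin(a)]);t=np.array([-e[1],e[0]])
    return np.array([[*(AX+e*r+t*s),z] for r,s in((176,-7),(176,7),(188,7),(188,-7))])
for a in (42,42.6,43.2):
  for z in (12,28): print(a,z,((proj("wrist",rect(a,z),T)-[260,165]+.5)*8).round(0).tolist())
im=cv2.imread("pics/w8.png")[165:215,260:310]
g=cv2.cvtColor(im,cv2.COLOR_BGR2HSV); print(im[26,28],im[34,30],im[42,30])
b=im.astype(int);m=((b[:,:,0]-b[:,:,2]>8)&(b.max(2)<125)).astype(np.uint8)
n,l,st,ce=cv2.connectedComponentsWithStats(m)
for i in range(1,n):
  if st[i,4]>40:
    c=max(cv2.findContours((l==i).astype(np.uint8),0,1)[0],key=cv2.contourArea);print(st[i],(ce[i]+.5)*8,(cv2.boxPoints(cv2.minAreaRect(c))+.5).round(1).tolist())
for x in m: print(''.join('.#'[v] for v in x))
```

```text
42 12 [[141.0, 212.0], [221.0, 143.0], [280.0, 210.0], [201.0, 278.0]]
42 28 [[139.0, 236.0], [223.0, 164.0], [285.0, 235.0], [202.0, 305.0]]
42.6 12 [[152.0, 203.0], [231.0, 134.0], [291.0, 200.0], [212.0, 269.0]]
42.6 28 [[151.0, 227.0], [233.0, 154.0], [296.0, 224.0], [214.0, 296.0]]
43.2 12 [[163.0, 194.0], [241.0, 124.0], [302.0, 190.0], [223.0, 260.0]]
43.2 28 [[162.0, 218.0], [244.0, 144.0], [307.0, 213.0], [226.0, 286.0]]
[117 110 104] [113 103  98] [112 111 105]
[11 11 11 12 62] [133.29032258 137.16129032] [[10.5, 15.5], [15.5, 10.5], [23.5, 18.5], [18.5, 23.5]]
[ 21  20  15  17 151] [228.31788079 228.68874172] [[19.0, 28.0], [28.0, 19.0], [38.0, 29.0], [29.0, 38.0]]
..................................................
..................................................
..................................................
..................................................
..................................................
..................................................
..................................................
..................................................
.......
[... 1434 characters left out ...]
...............#.#..#................
...................#..............................
..................................................
...............................#..................
..................................................
................#.................................
.........................#........................
..................................................
...........................#......................
..................................................
.........................#........................
...........................#......................
..........................#.......................
..................................................
```

>>> {"method": "carry_out", "body": {
  "rows": [
    [-173,83.5,-50,73.7],
    [-173,83.5,-50,73.7],
    [-173,83.5,-50,73.7],
    [-173,83.5,-50,73.7],
    [-173,83.5,-50,73.7],
    [-173,83.5,-50,73.7],
    [-173,83.5,-50,73.7],
    [-173,83.5,-50,73.7],
    [-173,83.5,-50,73.7],
    [-173,83.5,-50,73.7],
    [-173,83.5,-50,73.7],
    [-173,83.5,-50,73.7],
    [-173,83.5,-80,73.7],
    [-173,83.5,-110,73.7],
    [-173,83.5,-135,73.7],
    [-173,83.5,-135,73.7],
    [-173,83.5,-135,73.7]
  ]
}}

```text
time: 17.43
tool_pos: [485.9, 99.6, 57.0]
tcp_rot: [0.613, 1.562, -2.803]
contact_force: [0.3, 0.8, 1.3]
grip_width: 50.0
```

>>> {"method": "carry_out", "body": {
  "rows": [
    [0,0,0,0],
    [0,0,0,0],
    [0,0,0,0],
    [0,0,0,0],
    [0,0,0,0],
    [0,0,0,0],
    [0,0,0,0]
  ],
  "hand": 0
}}

```text
time: 18.02
tool_pos: [485.9, 99.8, 57.5]
tcp_rot: [0.592, 1.563, -2.825]
contact_force: [-2.9, 0.7, 5.7]
grip_width: 13.9
```

```bash
cat >> h.py <<'E'
def st():
    o=get_obs();T=tcp(o);print("t",round(o["time"],1),"pos",o["tool_pos"].round(1) if hasattr(o["tool_pos"],'round') else o["tool_pos"],"yaw",round(float(np.degrees(np.arctan2(T[1,2],T[0,2]))),2),"F",np.round(o["contact_force"],1),"M",np.round(o["moment"],2),"w",round(o["grip_width"],1),"j6",round(o["joint_positions"][5],2))
E
python3 -c "from h import *;st()"
```

```text
t 18.0 pos [485.9  99.8  57.5] yaw 164.22 F [-2.9  0.7  5.7] M [ 0.13  0.37 -0.32] w 13.9 j6 -2.82
```

>>> {"method": "carry_out", "body": {
  "rows": [
    [0,0,0,-4],
    [0,0,0,-8],
    [0,0,0,-12],
    [0,0,0,-16],
    [0,0,0,-20],
    [0,0,0,-24],
    [0,0,0,-28],
    [0,0,0,-32],
    [0,0,0,-36],
    [0,0,0,-40],
    [0,0,0,-44],
    [0,0,0,-48],
    [0,0,0,-52],
    [0,0,0,-56],
    [0,0,0,-60],
    [0,0,0,-60],
    [0,0,0,-60]
  ]
}}

```text
time: 19.43
tool_pos: [485.4, 100.2, 57.5]
tcp_rot: [0.599, 1.561, 2.419]
contact_force: [-2.9, 3.6, 3.5]
grip_width: 14.1
```

```bash
python3 -c "from h import *;st()"
```

```text
t 19.4 pos [485.4 100.2  57.5] yaw 104.27 F [-2.9  3.6  3.5] M [ 0.36  0.52 -0.19] w 14.1 j6 -1.78
```

>>> {"method": "carry_out", "body": {
  "rows": [
    [0,0,0,-2],
    [0,0,0,-4],
    [0,0,0,-6],
    [0,0,0,-7],
    [0,0,0,-7]
  ]
}}

```text
time: 19.85
tool_pos: [485.2, 100.2, 57.5]
tcp_rot: [0.643, 1.562, 2.344]
contact_force: [-1.6, 3.0, 3.2]
grip_width: 14.1
```

```bash
python3 -c "from h import *;st()"
```

```text
t 19.9 pos [485.2 100.2  57.5] yaw 97.42 F [-1.6  3.   3.2] M [0.25 0.31 0.79] w 14.1 j6 -1.66
```

>>> {"method": "carry_out", "body": {
  "rows": [
    [0,0,0,-2],
    [0,0,0,-3],
    [0,0,0,-3]
  ]
}}

```text
time: 20.1
tool_pos: [484.9, 100.2, 57.5]
tcp_rot: [0.71, 1.561, 2.36]
contact_force: [-3.7, 1.5, 3.9]
grip_width: 14.9
```

```bash
python3 -c "from h import *;st()"
```

```text
t 20.1 pos [484.9 100.2  57.5] yaw 94.5 F [-3.7  1.5  3.9] M [0.16 0.54 0.88] w 14.9 j6 -1.61
```

>>> {"method": "carry_out", "body": {
  "rows": [
    [0,0,0,3],
    [0,0,0,3],
    [0,0,0,3],
    [0,0,30,0],
    [0,0,60,-4.5],
    [0,0,90,-4.5],
    [75,162,143,-4.5],
    [75,162,143,-4.5],
    [75,162,143,-4.5],
    [75,162,143,-4.5],
    [75,162,143,-4.5],
    [75,162,143,-4.5],
    [75,162,143,-4.5],
    [75,162,143,-4.5]
  ],
  "hand": 70
}}

```text
time: 21.27
tool_pos: [559.4, 261.3, 199.7]
tcp_rot: [0.887, 1.561, 2.457]
contact_force: [-0.6, -0.6, -1.0]
grip_width: 70.0
```

Run:
```python
from h import *
st();im,T=shot("wrist","w9")
```

```text
t 21.3 pos [559.4 261.3 199.7] yaw 89.95 F [-0.6 -0.6 -1. ] M [0.02 0.03 0.01] w 70.0 j6 -1.26
```

>>> {"method": "carry_out", "body": {
  "rows": [
    [0,-90,0,0],
    [0,-90,0,0],
    [0,-90,0,0],
    [0,-90,0,0],
    [0,-90,0,0]
  ]
}}

```text
time: 21.73
tool_pos: [559.3, 170.0, 200.0]
tcp_rot: [0.845, 1.56, 2.412]
contact_force: [0.3, 0.7, -0.0]
grip_width: 70.1
```

Run:
```python
from h import *
st();im,T=shot("wrist","w10");a=cv2.imread("pics/w9.png")
k=lambda i,x0,y0:cv2.resize(i[y0:y0+150,x0:x0+133],None,fx=3,fy=3,interpolation=cv2.INTER_CUBIC)
T9=np.load("pics/w9.npy")
q=[proj("wrist",[482,263,40],t)[0].astype(int) for t in (T9,T)];print(q)
o=[(max(0,p[0]-66),max(0,min(270,p[1]-75))) for p in q];o=[(min(427,x),y) for x,y in o];print(o)
cv2.imwrite("pics/crop5.png",np.hstack([k(a,*o[0]),k(im,*o[1])]))
for r,c in bays("wrist",im,T): print(np.array(r[0]),np.array(r[1]),round(r[2],2))
```

```text
t 21.7 pos [559.3 170.  200. ] yaw 89.75 F [ 0.3  0.7 -0. ] M [ 0.01 -0.03 -0.05] w 70.1 j6 -1.41
[array([283, 118]), array([375, 120])]
[(np.int64(217), np.int64(43)), (np.int64(309), np.int64(45))]
[ 450.61437988 -104.80117035] [103.139328    83.34705353] 42.65
[ 514.15301514 -174.06300354] [102.93727112  82.75318909] 42.56
[532.94274902 -29.00111389] [103.60084534  83.29208374] 42.5
```

View pics/crop5.png

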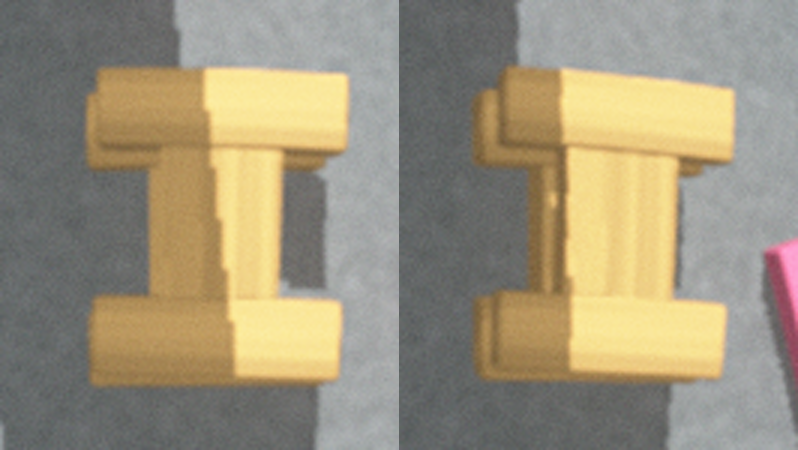

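Run:
```python
from h import *
np.set_printoptions(precision=1,suppress=True)
A=np.load("pics/w9.npy");B=np.load("pics/w10.npy");P=[]
for nm,a,b in [("TR",(333,68),(420.7,75)),("BR",(330.7,168.7),(417.7,170)),("BL",(247.7,170.7),(341.7,171.3)),("TL",(249.7,66.3),(343,67.7))]:
    p,r=tri(("wrist",a,A),("wrist",b,B));print(nm,p,r);P.append(a)
for z in (32,48):
  q=plane("wrist",np.array(P)-.3,z,A);print(z,q.mean(0),np.linalg.norm(q-np.roll(q,1,0),axis=1),np.degrees(np.arctan2(*(q[1]-q[0])[1::-1])),np.degrees(np.arctan2(*(q[2]-q[3])[1::-1])))
```

```text
TR [432.4 309.5  48. ] [0.009896678330038431, 0.00989667832997967]
BR [530.  307.9  49.3] [0.15230691577818542, 0.15230691577820862]
BL [532.5 228.   48.2] [0.2663326449653371, 0.2663326449651451]
TL [430.1 229.9  41. ] [0.13131571752424642, 0.13131571752427695]
32 [480.7 269.2  32. ] [ 83.  103.   84.3 106.2] -0.808208397229065 -1.4639325572288433
48 [481.3 268.8  48. ] [ 78.9  97.9  80.2 101. ] -0.8082083972290328 -1.4639325572288402
```

>>> {"method": "carry_out", "body": {
  "rows": [
    [-78,99,-60,-0.8],
    [-78,99,-90,-0.8],
    [-78,99,-110,-0.8],
    [-78,99,-110,-0.8],
    [-78,99,-110,-0.8],
    [-78,99,-135,-0.8],
    [-78,99,-155,-0.8],
    [-78,99,-166.5,-0.8],
    [-78,99,-166.5,-0.8],
    [-78,99,-166.5,-0.8]
  ]
}}

```text
time: 22.62
tool_pos: [481.2, 270.6, 33.4]
tcp_rot: [0.881, 1.56, 2.436]
contact_force: [-0.2, -0.8, -0.4]
grip_width: 70.0
```

```bash
python3 -c "from h import *;st()"
```

```text
t 22.6 pos [481.2 270.6  33.4] yaw 89.1 F [-0.2 -0.8 -0.4] M [ 0.02 -0.01 -0.04] w 70.0 j6 -1.2
```

>>> {"method": "carry_out", "body": {
  "rows": [
    [0,-1.8,0,0],
    [0,-1.8,0,0],
    [0,-1.8,0,0],
    [0,-1.8,0,0],
    [0,-1.8,0,0],
    [0,-1.8,0,0],
    [0,-1.8,0,0],
    [0,-1.8,20,0],
    [0,-1.8,40,0],
    [0,-1.8,70,0],
    [0,-1.8,100,0],
    [0,-1.8,100,0]
  ],
  "hand": 0
}}

```text
time: 23.62
tool_pos: [484.1, 270.0, 139.0]
tcp_rot: [-0.089, 1.56, 1.466]
contact_force: [1.2, -0.2, -1.1]
grip_width: 37.6
```

Run:
```python
from h import *
st();im,T=shot("wrist","w11");cv2.imwrite("pics/s11.png",capture("scene")[:,:,::-1])
s=cv2.imread("pics/s11.png")[140:260,290:400];cv2.imwrite("pics/crop6.png",np.hstack([cv2.resize(im,(400,300)),cv2.resize(s,(275,300),interpolation=3)]))
```

```text
t 23.6 pos [484.1 270.  139. ] yaw 89.1 F [ 1.2 -0.2 -1.1] M [ 0.01 -0.04  0.  ] w 37.6 j6 -1.19
```

View pics/crop6.png

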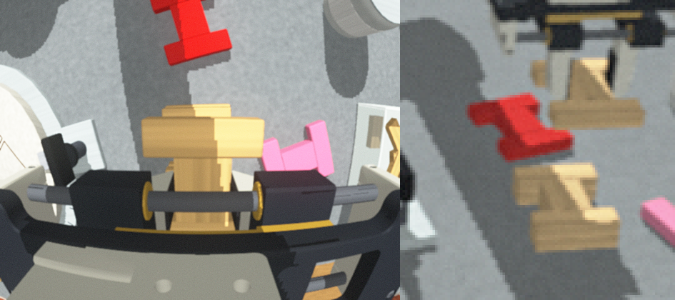

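>>> {"method": "carry_out", "body": {
  "rows": [
    [48.6,-299,0,43.5],
    [48.6,-299,0,43.5],
    [48.6,-299,0,43.5],
    [48.6,-299,0,43.5],
    [48.6,-299,0,43.5],
    [48.6,-299,0,43.5],
    [48.6,-299,0,43.5],
    [48.6,-299,0,43.5],
    [48.6,-299,0,43.5],
    [48.6,-299,0,43.5],
    [48.6,-299,-30,43.5],
    [48.6,-299,-60,43.5],
    [48.6,-299,-85,43.5],
    [48.6,-299,-85,43.5],
    [48.6,-299,-85,43.5]
  ]
}}

```text
time: 24.97
tool_pos: [528.7, -28.5, 47.9]
tcp_rot: [0.642, 1.556, 2.958]
contact_force: [0.2, -0.0, 0.0]
grip_width: 37.6
```

```bash
python3 -c "from h import *;st()"
```

```text
t 25.0 pos [528.7 -28.5  47.9] yaw 132.67 F [ 0.2 -0.   0. ] M [ 0.09 -0.04 -0.  ] w 37.6 j6 -2.51
```

>>> {"method": "carry_out", "body": {
  "rows": [
    [4,-0.4,0,0],
    [4,-0.4,-4,0],
    [4,-0.4,-8,0],
    [4,-0.4,-8,0],
    [4,-0.4,-8,0]
  ]
}}

```text
time: 25.38
tool_pos: [532.8, -28.9, 40.2]
tcp_rot: [0.643, 1.557, 2.958]
contact_force: [0.4, -0.4, -0.5]
grip_width: 38.0
```

```bash
python3 -c "from h import *;st()"
```

```text
t 25.4 pos [532.8 -28.9  40.2] yaw 132.67 F [ 0.4 -0.4 -0.5] M [0.01 0.03 0.07] w 38.0 j6 -2.51
```

Precise now. Lower, release to 56 mm, lift and look.

>>> {"method": "carry_out", "body": {
  "rows": [
    [0,0,-2,0],
    [0,0,-4,0],
    [0,0,-4.2,0],
    [0,0,-4.2,0]
  ]
}}

```text
time: 25.72
tool_pos: [532.8, -28.9, 36.0]
tcp_rot: [0.641, 1.557, 2.956]
contact_force: [-0.0, 0.9, -0.4]
grip_width: 38.1
```

>>> {"method": "carry_out", "body": {
  "rows": [
    [0,0,0,0],
    [0,0,0,0],
    [0,0,0,0],
    [0,0,30,0],
    [0,0,60,0],
    [0,0,90,0],
    [60,-20,150,-43],
    [60,-20,150,-43],
    [60,-20,150,-43],
    [60,-20,150,-43],
    [60,-20,150,-43],
    [60,-20,150,-43],
    [60,-20,150,-43]
  ],
  "hand": 60
}}

```text
time: 26.8
tool_pos: [592.7, -49.0, 185.9]
tcp_rot: [0.651, 1.557, 2.212]
contact_force: [0.0, 0.1, -0.6]
grip_width: 59.8
```

```bash
cat >> h.py <<'E'
def wood(n,im,T,z,rows=240):
    "end corners of tan boards, cast on plane z -> centre,size,angle of minAreaRect"
    hsv=cv2.cvtColor(im[:rows],cv2.COLOR_BGR2HSV);m=cv2.inRange(hsv,(12,60,90),(30,255,255))
    m=cv2.morphologyEx(m,cv2.MORPH_OPEN,np.ones((3,3)))
    nn,l,s,_=cv2.connectedComponentsWithStats(m);out=[]
    for i in range(1,nn):
        if s[i,4]>1500:
            c=max(cv2.findContours((l==i).astype(np.uint8),0,cv2.CHAIN_APPROX_NONE)[0],key=cv2.contourArea)
            r=cv2.minAreaRect(plane(n,c[:,0,:],z,T)[:,:2].astype(np.float32));out.append((r,c));print("wood",np.round(r[0],1),np.round(r[1],1),round(r[2],2),s[i])
    return out
E
python3 - <<'E'
from h import *
st();im,T=shot("wrist","w12");wood("wrist",im,T,50)
for r,c in bays("wrist",im,T): print(np.array(r[0]),np.array(r[1]),round(r[2],2))
cv2.imwrite("pics/w12v.png",im[:250])
E
```

```text
t 26.8 pos [592.7 -49.  185.9] yaw 89.4 F [ 0.   0.1 -0.6] M [ 0.02  0.   -0.03] w 59.8 j6 -1.78
wood [532.4 -29.6] [102.   82.5] 42.45 [ 234   67  136  139 7524]
wood [487.6 235.7] [94.5 96. ] 0.71 [ 503   66   56   87 3726]
[ 450.10021973 -104.58652496] [104.02153015  83.63769531] 42.31
[ 513.8036499  -173.83511353] [103.70844269  83.76716614] 42.67
[532.88696289 -28.6472168 ] [102.85164642  83.75080872] 42.38
```

View pics/w12v.png

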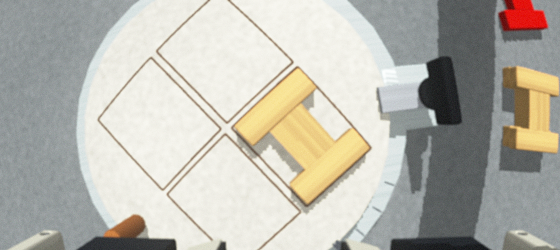

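>>> {"method": "carry_out", "body": {
  "rows": [
    [-33,311,14,0.6],
    [-33,311,14,0.6],
    [-33,311,14,0.6],
    [-33,311,14,0.6],
    [-33,311,14,0.6],
    [-33,311,14,0.6],
    [-33,311,14,0.6],
    [-33,311,14,0.6],
    [-33,311,14,0.6],
    [-33,311,14,0.6],
    [-33,311,14,0.6]
  ],
  "hand": 70
}}

```text
time: 27.77
tool_pos: [559.7, 261.4, 199.8]
tcp_rot: [0.691, 1.557, 2.271]
contact_force: [-0.2, -0.4, 0.0]
grip_width: 70.2
```

Run:
```python
from h import *
st();im,T=shot("wrist","w13")
for z in (32,):
  for r,c in wood("wrist",im,T,z):
    q=plane("wrist",c[:,0,:],z,T)[:,:2]
    h=cv2.convexHull(q.astype(np.float32))[:,0];print(np.round(cv2.approxPolyDP(h[:,None],3,True)[:,0],1).tolist())
    # notch waist: y extents by x
    for x in range(435,535,8):
        s=q[abs(q[:,0]-x)<2.5];print(x,np.round([s[:,1].min(),s[:,1].max()],1) if len(s) else None,end=' ')
a=im[40:190,215:350];cv2.imwrite("pics/c13.png",cv2.resize(a,None,fx=4,fy=4,interpolation=3))
```

```text
t 27.8 pos [559.7 261.4 199.8] yaw 90.52 F [-0.2 -0.4  0. ] M [-0.01  0.03 -0.03] w 70.2 j6 -1.28
wood [485.1 264.9] [99.6 79.8] 0.33 [ 246   73   80   99 6130]
wood [498.6 591.7] [121.8  84.2] 8.16 [ 516  106   44   92 2494]
wood [533.4 -40.7] [110.9  92.8] 42.58 [   4  124   78  103 3514]
[[436.5, 225.0], [533.0, 225.3000030517578], [534.2999877929688, 303.3999938964844], [436.5, 303.6000061035156]]
435 [225.  303.6] 443 [225.1 303.7] 451 [225.2 303.8] 459 [225.3 303.8] 467 [245.2 283.9] 475 [245.3 284. ] 483 [245.4 284.1] 491 [245.4 284.3] 499 [245.4 284.4] 507 [227.4 303.7] 515 [225.4 304.9] 523 [225.3 304.2] 531 [225.3 304.4] [[442.1000061035156, 557.0999755859375], [457.79998779296875, 543.4000244140625], [539.7999877929688, 561.7000122070312], [553.9000244140625, 610.7999877929688], [554.7999877929688, 628.9000244140625], [518.4000244140625, 637.0999755859375], [468.6000061035156, 629.9000244140625], [441.0, 564.4000244140625]]
435 None 443 [553.5 570.2] 451 [544.9 576.2] 459 [543.3 607.2] 467 [550.9 629.9] 475 [556.8 630.7] 483 [564.9 631.7] 491 [571.4 632.8] 499 [564.7 634. ] 507 [565.7 635.3] 515 [567.3 636.8] 523 [564.7 633.5] 531 [562.2 632.3] [[468.5, -48.599998474121094], [525.9000244140625, -110.5], [595.0999755859375, -46.29999923706055], [598.7999877929688, -37.79999923706055], [594.5, -26.0], [541.4000244140625, 28.799999237060547], [474.0, -32.400001525878906]]
435 None 443 None 451 None 459 None 467 [-48.6 -41.2] 475 [-56.6 -30.7] 483 [-67.  -22.4] 491 [-75.7 -22.7] 499 [-84.9 -30.4] 507 [-94.6 -27.9] 515 [-104.5  -21.7] 523 [-110.3   12.1] 531 [-106.7   20.8]
```

>>> {"method": "carry_out", "body": {
  "rows": [
    [-74.6,3.5,-60,-0.2],
    [-74.6,3.5,-110,-0.2],
    [-74.6,3.5,-125,-0.2],
    [-74.6,3.5,-125,-0.2],
    [-74.6,3.5,-150,-0.2],
    [-74.6,3.5,-170,-0.2],
    [-74.6,3.5,-182.3,-0.2],
    [-74.6,3.5,-182.3,-0.2],
    [-74.6,3.5,-182.3,-0.2],
    [-74.6,3.5,-182.3,-0.2]
  ]
}}

```text
time: 28.65
tool_pos: [486.3, 263.8, 18.5]
tcp_rot: [0.576, 1.557, 2.149]
contact_force: [0.1, 0.1, 0.4]
grip_width: 69.8
```

```bash
python3 -c "from h import *;st()"
```

```text
t 28.6 pos [486.3 263.8  18.5] yaw 90.18 F [0.1 0.1 0.4] M [-0.01  0.01  0.01] w 69.8 j6 -1.24
```

>>> {"method": "carry_out", "body": {
  "rows": [
    [-1.2,1.1,-1,0],
    [-1.2,1.1,-1,0],
    [-1.2,1.1,-1,0],
    [-1.2,1.1,-1,0],
    [-1.2,1.1,-1,0],
    [-1.2,1.1,-1,0],
    [-1.2,1.1,-1,0],
    [-1.2,1.1,20,0],
    [-1.2,1.1,50,0],
    [-1.2,1.1,90,0],
    [-1.2,1.1,120,0],
    [-1.2,1.1,120,0],
    [-1.2,1.1,120,0]
  ],
  "hand": 0
}}

```text
time: 29.73
tool_pos: [485.9, 265.3, 140.0]
tcp_rot: [0.301, 1.558, 1.875]
contact_force: [-0.6, 0.3, -0.9]
grip_width: 37.8
```

Run:
```python
from h import *
st();im,T=shot("wrist","w14");wood("wrist",im,T,T[2,3]+14.5,rows=235)
wood("wrist",im,T,16,rows=235)
```

```text
t 29.7 pos [485.9 265.3 140. ] yaw 90.19 F [-0.6  0.3 -0.9] M [ 0.01  0.02 -0.01] w 37.8 j6 -1.23
wood [446.2 265. ] [79.1 41.9] 89.99 [  197   144   173    91 12721]
wood [473.  266.9] [155.2  82.2] 89.99 [  197   144   173    91 12721]
```

>>> {"method": "carry_out", "body": {
  "rows": [
    [-35.7,-370,0,42.4],
    [-35.7,-370,0,42.4],
    [-35.7,-370,0,42.4],
    [-35.7,-370,0,42.4],
    [-35.7,-370,0,42.4],
    [-35.7,-370,0,42.4],
    [-35.7,-370,0,42.4],
    [-35.7,-370,0,42.4],
    [-35.7,-370,0,42.4],
    [-35.7,-370,0,42.4],
    [-35.7,-370,0,42.4],
    [-35.7,-370,0,42.4],
    [-35.7,-370,-30,42.4],
    [-35.7,-370,-60,42.4],
    [-35.7,-370,-80,42.4],
    [-35.7,-370,-80,42.4],
    [-35.7,-370,-80,42.4]
  ]
}}

```text
time: 31.2
tool_pos: [448.0, -103.7, 57.1]
tcp_rot: [0.543, 1.553, 2.859]
contact_force: [0.2, -0.3, -0.9]
grip_width: 38.0
```

```bash
python3 -c "from h import *;st()"
```

```text
t 31.2 pos [ 448.  -103.7   57.1] yaw 132.66 F [ 0.2 -0.3 -0.9] M [ 0.1   0.06 -0.02] w 38.0 j6 -2.71
```

>>> {"method": "carry_out", "body": {
  "rows": [
    [2.2,-1,-7,0],
    [2.2,-1,-14,0],
    [2.2,-1,-17,0],
    [2.2,-1,-17,0],
    [2.2,-1,-17,0]
  ]
}}

```text
time: 31.62
tool_pos: [450.3, -104.7, 40.3]
tcp_rot: [0.546, 1.553, 2.862]
contact_force: [-0.0, 0.3, -1.4]
grip_width: 37.6
```

```bash
python3 -c "from h import *;st()"
```

```text
t 31.6 pos [ 450.3 -104.7   40.3] yaw 132.67 F [-0.   0.3 -1.4] M [0.11 0.07 0.02] w 37.6 j6 -2.71
```

>>> {"method": "carry_out", "body": {
  "rows": [
    [0,0,-2,0],
    [0,0,-4,0],
    [0,0,-4.3,0],
    [0,0,-4.3,0]
  ]
}}

```text
time: 31.95
tool_pos: [450.3, -104.7, 36.0]
tcp_rot: [0.545, 1.553, 2.86]
contact_force: [0.7, 0.0, -1.2]
grip_width: 37.6
```

>>> {"method": "carry_out", "body": {
  "rows": [
    [0,0,0,0],
    [0,0,0,0],
    [0,0,0,0],
    [0,0,30,0],
    [0,0,60,0],
    [0,0,90,0],
    [142,56,150,-43],
    [142,56,150,-43],
    [142,56,150,-43],
    [142,56,150,-43],
    [142,56,150,-43],
    [142,56,150,-43],
    [142,56,150,-43],
    [142,56,150,-43]
  ],
  "hand": 60
}}

```text
time: 33.12
tool_pos: [592.0, -48.6, 185.8]
tcp_rot: [0.572, 1.553, 2.141]
contact_force: [-0.6, 0.5, -0.4]
grip_width: 60.0
```

Run:
```python
from h import *
st();im,T=shot("wrist","w15");wood("wrist",im,T,50)
for r,c in bays("wrist",im,T): print(np.array(r[0]),np.array(r[1]),round(r[2],2))
```

```text
t 33.1 pos [592.  -48.6 185.8] yaw 89.88 F [-0.6  0.5 -0.4] M [-0.   -0.02 -0.  ] w 60.0 j6 -1.79
wood [ 451.7 -103.7] [101.   82.7] 42.45 [ 157    0  132  118 6800]
wood [532.2 -29.8] [102.5  82.5] 42.48 [ 232   68  138  139 7562]
wood [487.5 228.6] [90.1 81.6] 0.16 [ 502   69   49   84 3010]
[ 449.4536438  -105.08250427] [106.44030762  83.86499786] 42.52
[ 513.71820068 -173.76916504] [103.71738434  83.87195587] 42.66
[532.69073486 -28.93460083] [103.62779999  83.91867065] 42.62
```

>>> {"method": "carry_out", "body": {
  "rows": [
    [-33,311,14,0.6],
    [-33,311,14,0.6],
    [-33,311,14,0.6],
    [-33,311,14,0.6],
    [-33,311,14,0.6],
    [-33,311,14,0.6],
    [-33,311,14,0.6],
    [-33,311,14,0.6],
    [-33,311,14,0.6],
    [-33,311,14,0.6],
    [-33,311,14,0.6]
  ],
  "hand": 70
}}

```text
time: 34.08
tool_pos: [558.8, 261.3, 199.7]
tcp_rot: [0.607, 1.553, 2.187]
contact_force: [0.5, 0.1, -0.1]
grip_width: 70.1
```

Run:
```python
from h import *
st();im,T=shot("wrist","w16");wood("wrist",im,T,16)
```

```text
t 34.1 pos [558.8 261.3 199.7] yaw 90.55 F [ 0.5  0.1 -0.1] M [-0.06  0.02  0.01] w 70.1 j6 -1.28
wood [483.  266.4] [99.4 79.6] 0.89 [ 248   75   77   94 5463]
wood [507.6 -81.1] [192.9  97.8] 43.29 [   0   96   81  132 4835]
wood [498.9 609.1] [127.9  90.7] 8.22 [ 515  107   45   92 2515]
```

>>> {"method": "carry_out", "body": {
  "rows": [
    [-75.8,5.1,-60,0.3],
    [-75.8,5.1,-110,0.3],
    [-75.8,5.1,-135,0.3],
    [-75.8,5.1,-155,0.3],
    [-75.8,5.1,-175,0.3],
    [-75.8,5.1,-185,0.3],
    [-75.8,5.1,-190,0.3],
    [-75.8,5.1,-190,0.3],
    [-75.8,5.1,-190,0.3]
  ]
}}

```text
time: 34.88
tool_pos: [485.1, 265.9, 11.3]
tcp_rot: [0.42, 1.554, 2.003]
contact_force: [-0.1, 0.2, 0.1]
grip_width: 70.1
```

```bash
python3 -c "from h import *;st()"
```

```text
t 34.9 pos [485.1 265.9  11.3] yaw 90.72 F [-0.1  0.2  0.1] M [0.01 0.06 0.03] w 70.1 j6 -1.25
```

>>> {"method": "carry_out", "body": {
  "rows": [
    [-2.1,0.5,-4,0.2],
    [-2.1,0.5,-8.3,0.2],
    [-2.1,0.5,-8.3,0.2],
    [-2.1,0.5,-8.3,0.2]
  ]
}}

```text
time: 35.22
tool_pos: [483.2, 266.5, 3.4]
tcp_rot: [0.385, 1.554, 1.972]
contact_force: [-0.2, 0.6, -0.9]
grip_width: 69.8
```

>>> {"method": "carry_out", "body": {
  "rows": [
    [0,0,0,0],
    [0,0,0,0],
    [0,0,0,0],
    [0,0,0,0],
    [0,0,0,0],
    [0,0,0,0],
    [0,0,20,0],
    [0,0,50,0],
    [0,0,90,0],
    [0,0,137,0],
    [0,0,137,0],
    [0,0,137,0]
  ],
  "hand": 0
}}

```text
time: 36.22
tool_pos: [484.8, 267.2, 143.5]
tcp_rot: [0.006, 1.553, 1.594]
contact_force: [0.3, 0.3, -0.8]
grip_width: 37.9
```

Run:
```python
from h import *
st();im,T=shot("wrist","w17");wood("wrist",im,T,T[2,3]+13,rows=235)
```

```text
t 36.2 pos [484.8 267.2 143.5] yaw 90.94 F [ 0.3  0.3 -0.8] M [-0.    0.04  0.04] w 37.9 j6 -1.24
wood [449.9 266.6] [33.3 79. ] 0.68 [  198   164   171    71 10697]
```

>>> {"method": "carry_out", "body": {
  "rows": [
    [29.5,-440.6,0,41.6],
    [29.5,-440.6,0,41.6],
    [29.5,-440.6,0,41.6],
    [29.5,-440.6,0,41.6],
    [29.5,-440.6,0,41.6],
    [29.5,-440.6,0,41.6],
    [29.5,-440.6,0,41.6],
    [29.5,-440.6,0,41.6],
    [29.5,-440.6,0,41.6],
    [29.5,-440.6,0,41.6],
    [29.5,-440.6,0,41.6],
    [29.5,-440.6,0,41.6],
    [29.5,-440.6,0,41.6],
    [29.5,-440.6,0,41.6],
    [29.5,-440.6,-30,41.6],
    [29.5,-440.6,-60,41.6],
    [29.5,-440.6,-80,41.6],
    [29.5,-440.6,-80,41.6],
    [29.5,-440.6,-80,41.6]
  ]
}}

```text
time: 37.85
tool_pos: [512.1, -171.9, 60.0]
tcp_rot: [0.277, 1.55, 2.592]
contact_force: [-0.9, -0.1, -0.9]
grip_width: 38.1
```

```bash
python3 -c "from h import *;st()"
```

```text
t 37.9 pos [ 512.1 -171.9   60. ] yaw 132.65 F [-0.9 -0.1 -0.9] M [0.01 0.03 0.01] w 38.1 j6 -2.78
```

>>> {"method": "carry_out", "body": {
  "rows": [
    [2.2,-1.5,-7,0],
    [2.2,-1.5,-14,0],
    [2.2,-1.5,-18,0],
    [2.2,-1.5,-18,0],
    [2.2,-1.5,-18,0]
  ]
}}

```text
time: 38.27
tool_pos: [514.3, -173.4, 42.2]
tcp_rot: [0.276, 1.55, 2.592]
contact_force: [0.8, 0.9, -1.2]
grip_width: 37.6
```

```bash
python3 -c "from h import *;st()"
```

```text
t 38.3 pos [ 514.3 -173.4   42.2] yaw 132.65 F [ 0.8  0.9 -1.2] M [ 0.08 -0.02 -0.01] w 37.6 j6 -2.78
```

>>> {"method": "carry_out", "body": {
  "rows": [
    [0,0,-2,0],
    [0,0,-4,0],
    [0,0,-4.2,0],
    [0,0,-4.2,0]
  ]
}}

```text
time: 38.6
tool_pos: [514.2, -173.4, 37.9]
tcp_rot: [0.278, 1.55, 2.593]
contact_force: [0.7, -0.2, -0.6]
grip_width: 37.5
```

>>> {"method": "carry_out", "body": {
  "rows": [
    [0,0,0,0],
    [0,0,0,0],
    [0,0,0,0],
    [0,0,30,0],
    [0,0,60,0],
    [0,0,90,0],
    [70,73,202,-42.6],
    [70,73,202,-42.6],
    [70,73,202,-42.6],
    [70,73,202,-42.6],
    [70,73,202,-42.6],
    [70,73,202,-42.6],
    [70,73,202,-42.6],
    [70,73,202,-42.6]
  ],
  "hand": 60
}}

```text
time: 39.77
tool_pos: [584.1, -100.4, 239.8]
tcp_rot: [0.291, 1.55, 1.867]
contact_force: [-0.4, -0.2, -0.9]
grip_width: 60.2
```

Run:
```python
from h import *
st();im,T=shot("wrist","w18");wood("wrist",im,T,50)
for r,c in bays("wrist",im,T): print(np.array(r[0]),np.array(r[1]),round(r[2],2))
t=np.ascontiguousarray(capture("top")[:,:,::-1]);cv2.imwrite("pics/t18.png",t)
cv2.imwrite("pics/c18.png",np.hstack([im[:250],cv2.resize(t[120:300,160:330],(236,250))]))
```

```text
t 39.8 pos [ 584.1 -100.4  239.8] yaw 90.25 F [-0.4 -0.2 -0.9] M [-0.01  0.04 -0.01] w 60.2 j6 -1.89
wood [ 450.8 -104.3] [100.   80.5] 42.5 [ 219   14  116  111 5139]
wood [ 515.1 -172.4] [102.8  80.5] 42.37 [ 159   71  112  114 5138]
wood [530.9 -30.5] [103.8  80.6] 42.37 [ 288   86  110  115 5087]
[ 450.96591187 -103.8634491 ] [102.47697449  83.50388336] 42.42
[532.73095703 -29.26625061] [105.17073059  83.01239014] 42.54
[596.22131348 -98.10934448] [103.8405838   83.56506348] 42.37
```

View pics/c18.png

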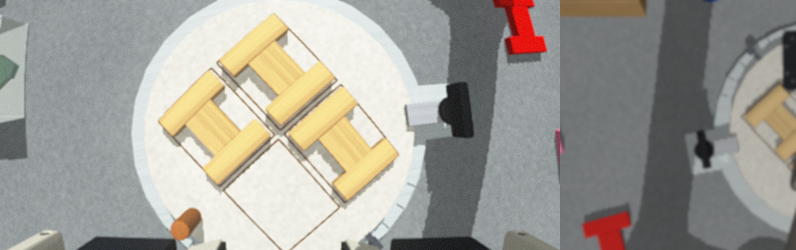

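>>> {"method": "carry_out", "body": {
  "rows": [
    [-98.6,200.6,-100,13],
    [-98.6,200.6,-100,13],
    [-98.6,200.6,-100,13],
    [-98.6,200.6,-100,13],
    [-98.6,200.6,-100,13],
    [-98.6,200.6,-100,13],
    [-98.6,200.6,-100,13],
    [-98.6,200.6,-100,13],
    [-98.6,200.6,-130,13],
    [-98.6,200.6,-160,13],
    [-98.6,200.6,-182.5,13],
    [-98.6,200.6,-182.5,13],
    [-98.6,200.6,-182.5,13]
  ],
  "hand": 50
}}

```text
time: 40.95
tool_pos: [485.9, 99.0, 57.1]
tcp_rot: [0.351, 1.549, 2.152]
contact_force: [-0.7, -0.9, 0.7]
grip_width: 50.4
```

>>> {"method": "carry_out", "body": {
  "rows": [
    [0,0,0,0],
    [0,0,0,0],
    [0,0,0,0],
    [0,0,0,0],
    [0,0,0,0],
    [0,0,0,0],
    [0,0,0,0]
  ],
  "hand": 0
}}

```text
time: 41.53
tool_pos: [485.8, 100.4, 57.7]
tcp_rot: [0.284, 1.548, 2.083]
contact_force: [-1.9, 8.0, 4.9]
grip_width: 13.9
```

```bash
python3 -c "from h import *;st()"
```

```text
t 41.5 pos [485.8 100.4  57.7] yaw 103.11 F [-1.9  8.   4.9] M [ 1.04  0.3  -0.27] w 13.9 j6 -1.78
```

Flush at 103.1° = home direction. Loosen 60°.

>>> {"method": "carry_out", "body": {
  "rows": [
    [0,0,0,4],
    [0,0,0,8],
    [0,0,0,12],
    [0,0,0,16],
    [0,0,0,20],
    [0,0,0,24],
    [0,0,0,28],
    [0,0,0,32],
    [0,0,0,36],
    [0,0,0,40],
    [0,0,0,44],
    [0,0,0,48],
    [0,0,0,52],
    [0,0,0,56],
    [0,0,0,60],
    [0,0,0,60],
    [0,0,0,60]
  ]
}}

```text
time: 42.95
tool_pos: [485.9, 100.1, 57.8]
tcp_rot: [0.32, 1.548, -3.116]
contact_force: [-1.0, -2.8, -0.7]
grip_width: 13.8
```

```bash
python3 -c "from h import *;st()"
```

```text
t 43.0 pos [485.9 100.1  57.8] yaw 163.09 F [-1.  -2.8 -0.7] M [-0.44 -0.26  0.44] w 13.8 j6 -2.8
```

>>> {"method": "carry_out", "body": {
  "rows": [
    [0,0,0,0],
    [0,0,0,0],
    [0,0,30,0],
    [0,0,60,0],
    [0,0,90,0],
    [131,-303,90,-60],
    [131,-303,90,-60],
    [131,-303,90,-60],
    [131,-303,90,-90],
    [131,-303,90,-120.5],
    [131,-303,90,-120.5],
    [131,-303,90,-120.5],
    [131,-303,90,-120.5],
    [131,-303,90,-120.5],
    [131,-303,90,-120.5],
    [131,-303,90,-120.5],
    [131,-303,90,-120.5],
    [131,-303,90,-120.5],
    [131,-303,90,-120.5],
    [131,-303,90,-120.5]
  ],
  "hand": 50
}}

```text
time: 44.62
tool_pos: [616.9, -202.7, 147.6]
tcp_rot: [0.33, 1.547, 1.294]
contact_force: [-0.1, 0.0, -0.9]
grip_width: 49.8
```

```bash
python3 -c "from h import *;st();print(pol(get_obs()['tool_pos']))"
```

```text
t 44.6 pos [ 616.9 -202.7  147.6] yaw 55.23 F [-0.1  0.  -0.9] M [-0.02  0.02  0.03] w 49.8 j6 -1.42
(138.0, -47.26)
```

>>> {"method": "carry_out", "body": {
  "rows": [
    [0,0,0,-6],
    [0,0,0,-12.7],
    [0,0,-30,-12.7],
    [0,0,-60,-12.7],
    [0,0,-85,-12.7],
    [0,0,-85,-12.7],
    [0,0,-85,-12.7]
  ]
}}

```text
time: 45.2
tool_pos: [616.2, -202.2, 61.6]
tcp_rot: [0.462, 1.547, 1.204]
contact_force: [-0.2, -0.6, 0.4]
grip_width: 50.2
```

>>> {"method": "carry_out", "body": {
  "rows": [
    [0,0,0,0],
    [0,0,0,0],
    [0,0,0,0],
    [0,0,0,0],
    [0,0,0,0],
    [0,0,0,0]
  ],
  "hand": 0
}}

```text
time: 45.7
tool_pos: [616.7, -202.3, 62.7]
tcp_rot: [0.393, 1.547, 1.135]
contact_force: [0.3, 0.4, 4.4]
grip_width: 21.6
```

Run:
```python
from h import *
st();p=get_obs()['tool_pos'];print(pol(p))
a0=pol(p)[1];print([(AX+138*np.array([np.cos(a),np.sin(a)])-p[:2]).round(1).tolist()+[0,round(-54.3*k/19,1)] for k,a in enumerate(np.radians(a0-54.3*np.arange(0,20)/19))])
```

```text
t 45.7 pos [ 616.7 -202.3   62.7] yaw 42.49 F [0.3 0.4 4.4] M [-0.2   0.28 -0.04] w 21.6 j6 -1.2
(137.6, -47.2)
[[0.3, -0.3, 0, -0.0], [-4.9, -4.9, 0, -2.9], [-10.3, -9.2, 0, -5.7], [-15.9, -13.2, 0, -8.6], [-21.6, -16.9, 0, -11.4], [-27.6, -20.3, 0, -14.3], [-33.7, -23.5, 0, -17.1], [-40.0, -26.3, 0, -20.0], [-46.4, -28.8, 0, -22.9], [-52.9, -31.0, 0, -25.7], [-59.6, -32.8, 0, -28.6], [-66.3, -34.4, 0, -31.4], [-73.1, -35.6, 0, -34.3], [-79.9, -36.4, 0, -37.2], [-86.8, -36.9, 0, -40.0], [-93.6, -37.1, 0, -42.9], [-100.5, -36.9, 0, -45.7], [-107.4, -36.4, 0, -48.6], [-114.2, -35.5, 0, -51.4], [-121.0, -34.3, 0, -54.3]]
```

>>> {"method": "carry_out", "body": {
  "rows": [
    [-2.3,-2.5,0,-1.4],
    [-4.9,-4.9,0,-2.9],
    [-10.3,-9.2,0,-5.7],
    [-15.9,-13.2,0,-8.6],
    [-21.6,-16.9,0,-11.4],
    [-27.6,-20.3,0,-14.3],
    [-33.7,-23.5,0,-17.1],
    [-40,-26.3,0,-20],
    [-46.4,-28.8,0,-22.9],
    [-52.9,-31,0,-25.7],
    [-59.6,-32.8,0,-28.6],
    [-66.3,-34.4,0,-31.4],
    [-73.1,-35.6,0,-34.3],
    [-80,-36.4,0,-37.2],
    [-86.8,-36.9,0,-40],
    [-93.6,-37.1,0,-42.9],
    [-100.5,-36.9,0,-45.7],
    [-107.4,-36.4,0,-48.6],
    [-114.2,-35.5,0,-51.4],
    [-117.6,-35,0,-52.8]
  ]
}}

```text
time: 47.37
tool_pos: [498.5, -236.3, 62.7]
tcp_rot: [0.475, 1.547, 0.291]
contact_force: [3.3, 5.8, 0.4]
grip_width: 21.6
```

```bash
python3 -c "from h import *;st();print(pol(get_obs()['tool_pos']))"
```

```text
t 47.4 pos [ 498.5 -236.3   62.7] yaw -10.59 F [3.3 5.8 0.4] M [ 0.96 -0.06  0.  ] w 21.6 j6 -0.42
(137.1, -100.42)
```

>>> {"method": "carry_out", "body": {
  "rows": [
    [-1.5,0.3,0,-0.6],
    [-2.6,0.4,0,-1.1],
    [-2.6,0.4,0,-1.1],
    [-2.6,0.4,0,-1.1]
  ]
}}

```text
time: 47.7
tool_pos: [495.5, -235.6, 62.7]
tcp_rot: [0.52, 1.547, 0.316]
contact_force: [-0.0, 3.9, 3.0]
grip_width: 21.4
```

```bash
python3 -c "from h import *;st();print(pol(get_obs()['tool_pos']))"
```

```text
t 47.7 pos [ 495.5 -235.6   62.7] yaw -11.7 F [-0.   3.9  3. ] M [ 0.52  0.51 -0.11] w 21.4 j6 -0.41
(137.1, -101.7)
```

>>> {"method": "carry_out", "body": {
  "rows": [
    [0,0,0,0],
    [0,0,0,0],
    [0,0,30,0],
    [0,0,60,0],
    [0,0,90,0],
    [194,56,130,0],
    [194,56,130,0],
    [194,56,130,0],
    [194,56,130,0],
    [194,56,130,0],
    [194,56,130,0],
    [194,56,130,0],
    [194,56,130,0],
    [194,56,130,0]
  ],
  "hand": 50
}}

```text
time: 48.87
tool_pos: [688.1, -180.3, 192.3]
tcp_rot: [0.541, 1.549, 0.336]
contact_force: [-0.7, -0.2, -0.1]
grip_width: 49.8
```

Run:
```python
from h import *
st();im,T=shot("wrist","w19");wood("wrist",im,T,50)
for r,c in bays("wrist",im,T): print(np.array(r[0]),np.array(r[1]),round(r[2],2))
e=lambda a,r:AX+r*np.array([np.cos(np.radians(a)),np.sin(np.radians(a))])
q=proj("wrist",[*e(-12,178),30],T)[0];print(q);q=q.astype(int)-25
def rect(a,z):
    u=e(a,1)-AX;t=np.array([-u[1],u[0]]);return np.array([[*(AX+u*r+t*s),z] for r,s in((176,-7),(176,7),(188,7),(188,-7))])
for a in (-12.5,-12,-11.5): print(a,[(proj("wrist",rect(a,z),T)-q).round(1).tolist() for z in (12,28)])
c=im[q[1]:q[1]+50,q[0]:q[0]+50];b=c.astype(int);m=((b[:,:,0]-b[:,:,2]>8)&(b.max(2)<125)).astype(np.uint8)
for x in m: print(''.join('.#'[v] for v in x))
n,l,s,ce=cv2.connectedComponentsWithStats(m)
for i in range(1,n):
  if s[i,4]>30: print(s[i],ce[i],[pol(plane("wrist",ce[i]+q,z,T)[0]) for z in (20,28,33)])
cv2.imwrite("pics/c19.png",cv2.resize(c,None,fx=9,fy=9,interpolation=3))
```

```text
t 48.9 pos [ 688.1 -180.3  192.3] yaw -11.76 F [-0.7 -0.2 -0.1] M [-0.11  0.12  0.  ] w 49.8 j6 -0.17
wood [588.1 -66.7] [ 80.1 103.6] 77.79 [ 108   65   99   87 6243]
wood [ 985.4 -179.4] [137.6 190.6] 0.46 [  478    68    82   166 10268]
wood [482.7 -45.2] [ 81.4 106.8] 78.03 [  31   76   77   84 4509]
wood [ 464.1 -135.5] [ 79.8 106.9] 77.85 [  35  166   81   74 4172]
[280.99866812 153.18095405]
-12.5 [[[23.8, 32.1], [23.9, 18.7], [35.5, 18.9], [35.3, 32.2]], [[23.9, 33.6], [24.0, 19.6], [36.1, 19.7], [35.9, 33.7]]]
-12 [[[23.8, 30.6], [23.9, 17.3], [35.4, 17.3], [35.3, 30.7]], [[23.9, 32.0], [24.0, 18.0], [36.1, 18.1], [36.0, 32.1]]]
-11.5 [[[23.9, 29.2], [23.8, 15.8], [35.4, 15.8], [35.4, 29.1]], [[24.0, 30.5], [23.9, 16.5], [36.0, 16.4], [36.1, 30.4]]]
..................................................
........................................#.........
.....................................#............
.......................................#..........
..................................................
..................................................
.........................
[... 1713 characters left out ...]
..............................................
...................................#..............
..................................................
..................................................
...................................#..............
.....................#............................
......................#...........................
..................................................
..................................................
.....................................#............
[ 24  19  16  13 132] [30.85606061 25.46969697] [(183.1, -12.31), (182.8, -12.13), (182.7, -12.02)]
[ 7 22 13  8 71] [12.87323944 25.22535211] [(164.8, -12.27), (165.0, -12.07), (165.1, -11.94)]
```

>>> {"method": "carry_out", "body": {
  "rows": [
    [-202.2,280.6,-45,-5.1],
    [-202.2,280.6,-45,-5.1],
    [-202.2,280.6,-45,-5.1],
    [-202.2,280.6,-45,-5.1],
    [-202.2,280.6,-45,-5.1],
    [-202.2,280.6,-45,-5.1],
    [-202.2,280.6,-45,-5.1],
    [-202.2,280.6,-45,-5.1],
    [-202.2,280.6,-45,-5.1],
    [-202.2,280.6,-45,-5.1],
    [-202.2,280.6,-45,-5.1],
    [-202.2,280.6,-75,-5.1],
    [-202.2,280.6,-110,-5.1],
    [-202.2,280.6,-134.5,-5.1],
    [-202.2,280.6,-134.5,-5.1],
    [-202.2,280.6,-134.5,-5.1]
  ]
}}

```text
time: 50.25
tool_pos: [486.2, 98.8, 57.9]
tcp_rot: [0.538, 1.55, 0.242]
contact_force: [1.1, 0.8, 0.8]
grip_width: 49.8
```

>>> {"method": "carry_out", "body": {
  "rows": [
    [0,0,0,0],
    [0,0,0,0],
    [0,0,0,0],
    [0,0,0,0],
    [0,0,0,0],
    [0,0,0,0],
    [0,0,0,0]
  ],
  "hand": 0
}}

```text
time: 50.83
tool_pos: [485.8, 99.0, 58.4]
tcp_rot: [0.557, 1.551, 0.261]
contact_force: [-2.3, 1.3, 5.7]
grip_width: 13.7
```

```bash
python3 -c "from h import *;st()"
```

```text
t 50.8 pos [485.8  99.   58.4] yaw -16.97 F [-2.3  1.3  5.7] M [0.09 0.8  0.03] w 13.7 j6 0.34
```

>>> {"method": "carry_out", "body": {
  "rows": [
    [0,0.5,0,-4],
    [0,1,0,-8],
    [0,1,0,-12],
    [0,1,0,-16],
    [0,1,0,-20],
    [0,1,0,-24],
    [0,1,0,-28],
    [0,1,0,-32],
    [0,1,0,-36],
    [0,1,0,-40],
    [0,1,0,-44],
    [0,1,0,-48],
    [0,1,0,-52],
    [0,1,0,-56],
    [0,1,0,-60],
    [0,1,0,-64],
    [0,1,0,-68],
    [0,1,0,-69],
    [0,1,0,-69]
  ]
}}

```text
time: 52.42
tool_pos: [485.4, 100.1, 58.4]
tcp_rot: [0.516, 1.55, -0.982]
contact_force: [-2.1, -0.5, 2.2]
grip_width: 14.9
```

```bash
python3 -c "from h import *;st()"
```

```text
t 52.4 pos [485.4 100.1  58.4] yaw -85.84 F [-2.1 -0.5  2.2] M [0.15 0.58 0.75] w 14.9 j6 1.57
```

>>> {"method": "carry_out", "body": {
  "rows": [
    [0,0,0,3],
    [0,0,0,3],
    [0,0,0,3],
    [0,0,30,3],
    [0,0,60,3],
    [0,0,90,3],
    [-25,-200,182,0],
    [-25,-200,182,0],
    [-25,-200,182,0],
    [-25,-200,182,0],
    [-25,-200,182,0],
    [-25,-200,182,0],
    [-25,-200,182,0],
    [-25,-200,182,0],
    [-25,-200,182,0]
  ],
  "hand": 50
}}

```text
time: 53.67
tool_pos: [460.1, -99.1, 239.8]
tcp_rot: [0.499, 1.552, -0.999]
contact_force: [0.1, 0.5, 0.3]
grip_width: 50.3
```

Run:
```python
from h import *
st();im,T=shot("wrist","w20");B=wood("wrist",im,T,50)
for r,c in bays("wrist",im,T): print(np.array(r[0]),np.array(r[1]),round(r[2],2))
th=np.radians(-12.1);e=np.array([np.cos(th),np.sin(th)]);t=np.array([-e[1],e[0]])
for s in ((1,1),(-1,1),(-1,-1),(1,-1)): print("bay",s,(AX+56*s[0]*e+47*s[1]*t).round(1))
# knob bar direction from black mask
g=im[:240].max(2);m=(g<60).astype(np.uint8);n,l,s,ce=cv2.connectedComponentsWithStats(m)
for i in range(1,n):
  if 300<s[i,4]<4000: print("dark",s[i],plane("wrist",ce[i],70,T)[0].round(1))
cv2.imwrite("pics/w20v.png",im[:260])
```

```text
t 53.7 pos [460.1 -99.1 239.8] yaw -85.85 F [0.1 0.5 0.3] M [0.02 0.15 0.01] w 50.3 j6 1.13
wood [ 702.4 -367.2] [ 77.1 138. ] 18.15 [ 454    0   88   56 4008]
wood [585.7 -66.2] [ 79.7 103.4] 77.72 [ 210   22   97  106 5311]
wood [479.  -43.6] [80.  99.7] 78.11 [ 187  118   91  104 4964]
wood [ 460. -135.] [ 80.8 100.7] 77.96 [ 267  139   93  101 4911]
[588.01324463 -67.13295746] [ 83.80551147 103.80509949] 78.01
[ 568.10705566 -158.88897705] [ 83.3529892  103.62857056] 77.83
[479.0375061 -44.1382103] [ 84.01040649 102.4019165 ] 77.99
bay (1, 1) [587.9 -67.2]
bay (-1, 1) [478.3 -43.7]
bay (-1, -1) [ 458.6 -135.6]
bay (1, -1) [ 568.2 -159.1]
dark [  91  133   34   57 1327] [486.3  96.8  70. ]
```

View pics/w20v.png

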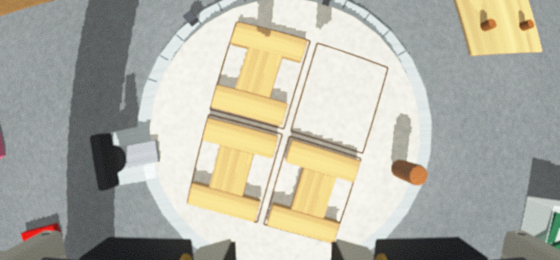

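Run:
```python
from h import *
for f,side in (("w3",'max'),("w4",'max'),("w18",'max'),("w20",'min')):
    im=cv2.imread(f"pics/{f}.png");T=np.load(f"pics/{f}.npy");k=proj("wrist",[486,99,70],T)[0].astype(int)
    m=(im[:235].max(2)<60).astype(np.uint8);n,l,s,ce=cv2.connectedComponentsWithStats(m)
    i=1+np.argmin(np.linalg.norm(ce[1:]-k,axis=1));ys=np.unique(np.where(l==i)[0])[8:-8]
    px=[(getattr(np.where(l[y]==i)[0],side)(),y) for y in ys]
    q=plane("wrist",px,84,T)[:,:2].astype(np.float32);v=cv2.fitLine(q,cv2.DIST_HUBER,0,.01,.01).ravel()
    print(f,s[i],round(float(np.degrees(np.arctan(v[1]/v[0]))),2),v[2:])
st();close_job()
```

```text
w3 [ 379   60   34   57 1229] 14.19 [486.77368 105.25774]
w4 [ 462   25   35   53 1254] 13.71 [487.02664  105.343895]
w18 [ 439   82   35   56 1350] 10.85 [487.0926  105.21581]
w20 [  91  133   34   57 1327] 10.82 [485.16663  104.610725]
t 53.7 pos [460.2 -98.8 239.7] yaw -85.79 F [-0.4  1.   0.3] M [-0.08  0.22  0.04] w 49.9 j6 1.13
the job is handed in; nothing more can be done
```

I've handed the job in after 53.7 s of robot time. The platter stands at the seat tab with all three boards on it and the knob tightened. The handover gave no verdict.

**What I did:** I loosened the knob about 60° and swung the platter to the loading tab. It needed a second nudge of 2.5° after the first swing stopped short. I then tightened the knob until it came against its stop. The stack held three boards and none lay beside it. I laid one board in each of three outlines, loosened the knob again, swung the loaded platter to the seat tab and tightened the knob home.

**Last checks:**
- **Pointer:** at loading, the platter read 42.5° and the tab 42.3–42.7°. At the end, it reads −12.05° and the tab about −12.15°.
- **Boards:** their raw centres are 0.7–2.4 mm from the outline centres. The largest reading is about 0.7 mm once I allow for the camera seeing the board's side. All are square to within about 0.3°, inside the 3 mm margin all round.
- **Knob:** both tightenings ended against a firm stop, at 0.75–0.88 N m against the 0.35–0.5 N m it takes to turn.

**Disagreements between checks:**
- **Knob direction:** the bar reads 10.8° after both tightenings but about 14° at the start. I take this to mean it is slightly further home than at the start. While I held it before the second loosening, the gripper stood square to 13°, so part of the gap may be measurement error.
- **Loading tab:** the top camera first put it at 39.8°, but at a radius that did not fit the given size. I used the wrist camera instead.

The beaker and the red and pink look-alikes were not touched. I saw no board knocked aside.

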